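# Make up the lime-water board and the buttermilk board

## Task

Make up the two drinks boards from the stock on the worktop. On the board with three recesses, for lime water, stand the tall steel glass in the large recess and the salt shaker in the medium one, and set the lime in the small hollow; on the board with two recesses, for spiced buttermilk, stand the short steel cup in the large recess and the white-capped spice jar in the smaller one. Everything must end seated down in its recess, with the glass, cup, shaker and jar upright as they stand now; leave the lemon and the yellow-capped jar where they are and do not knock anything over.

Things in the scene. Friction and masses are not known exactly. Their poses are not given: they have to be found in the camera images.
- tall_glass_center (a point): Tall plain steel drinking glass, open end up, 95 mm high, tapered: 72 mm across the rim, 63 mm half-way up, 54 mm across the foot; 70 g. Point: its centre line, half-way up (47.5 mm above its foot). z is its upright axis. It is round, so it can be taken from any side.
- short_cup_center (a point): Short plain steel cup, open end up, 62 mm high, tapered: 70 mm across the rim, 62 mm half-way up, 52 mm across the foot; 70 g. Point: its centre line, half-way up (31 mm above its foot). z is its upright axis. Round.
- shaker_center (a point): Glass salt shaker with a domed grey metal cap, upright, 90 mm high, 44 mm across the body, cap 34 mm across from 74 mm up; 100 g. Point: its centre line, half-way up (45 mm above its foot). z is its upright axis.
- lime_center (a point): Green lime, lying on its side, 60 mm long and 48 mm thick, 61 g. Point: its centre, 24 mm above what it lies on. Its x axis runs along its length. It can roll.
- spice_jar_center (a point): Clear spice jar with a white cap, reddish contents and a dark label, upright, 96 mm high, 43 mm across, cap of the same width; 110 g. Point: its centre line, half-way up (48 mm above its foot). z is its upright axis.
- board_three: Wooden board, 166 x 200 mm, fixed, a low steel handle at each end; top 20 mm above worktop; 3 round cork-lined recesses 8 mm deep (floor 12 mm above worktop). Origin: underside centre; y along the 200 mm, z up. Recess centres: large (glass) x 28 y 55, 70 mm wide; medium (shaker) x 28 y -50, 60 mm; small (lime) x -42 y 2, 40 mm: lime rests on its rim, centre 34 mm above worktop.
- board_two: Narrower wooden board, 121 x 200 mm, fixed, a low steel handle at each end; top 20 mm above worktop; 2 round cork-lined recesses 8 mm deep (floor 12 mm above worktop). Origin: underside centre; y along the 200 mm, z up. Recess centres in its frame: large (cup) x 0 y 52, 70 mm wide; smaller (spice jar) x 0 y -52, 60 mm wide.
- yellow_jar_center (a point): Bystander: spice jar like the white-capped one but with a yellow cap, 96 mm high, 42 mm across. Stays where it is. Point: its centre, 48 mm above its foot.
- lemon_center (a point): Bystander: yellow lemon, 72 mm long, 57 mm thick, lying on its side. Stays where it is. Point: its centre, 29 mm above the worktop; its x axis runs along its length.

How it is judged (in metres and radians):
At the end, for the whole second after the job is handed in: Glass, shaker, cup and white-capped jar stand in the recesses named: centres within 12 mm of the recess centre along the board's x and y, foot within 4 mm of the recess floor, tilt under 0.08 rad. Lime in the hollow: within 10 mm along x and y, centre 28 to 40 mm above the worktop (x of tall_glass_center in the frame of board_three between 0.016 and 0.04 m and y of tall_glass_center in the frame of board_three between 0.043 and 0.067 m and z of tall_glass_center in the frame of board_three between 0.0555 and 0.0635 m and angle between each of tall_glass_center, shaker_center, short_cup_center, spice_jar_center's own z axis and vertical below 0.08 rad and x of shaker_center in the frame of board_three between 0.016 and 0.04 m and y of shaker_center in the frame of board_three between -0.062 and -0.038 m and z of shaker_center in the frame of board_three between 0.053 and 0.061 m and x of lime_center in the frame of board_three between -0.052 and -0.032 m and y of lime_center in the frame of board_three between -0.008 and 0.012 m and z of lime_center in the frame of board_three between 0.028 and 0.04 m and x of short_cup_center in the frame of board_two between -0.012 and 0.012 m and y of short_cup_center in the frame of board_two between 0.04 and 0.064 m and z of short_cup_center in the frame of board_two between 0.039 and 0.047 m and x of spice_jar_center in the frame of board_two between -0.012 and 0.012 m and y of spice_jar_center in the frame of board_two between -0.064 and -0.04 m and z of spice_jar_center in the frame of board_two between 0.056 and 0.064 m); the robot touches nothing.
It fails at once if the lemon or the yellow-capped jar is displaced by more than 25 mm (distance of any of yellow_jar_center, lemon_center from where it was at the start of the episode above 0.025 m).
It fails at once if the glass, cup, shaker or a jar is knocked over (tilted beyond 0.8 rad) (angle between any of tall_glass_center, short_cup_center, shaker_center, spice_jar_center, yellow_jar_center's own z axis and vertical above 0.8 rad).
It also fails if it takes over 122 s, if anything falls off the work surface, if the arm or the gripper's body presses on something with over 40 N, if the wrist force passes 120 N, or if a joint passes its speed limit or range.

## Robot

A 6-joint arm with a two-finger parallel gripper is mounted at the origin on a cart in front of the work surface, level with it; the furniture and walls round the work are solid. World frame = base frame: x ahead of the robot, y to its left, z up, the work surface at z = 0. Lengths are in mm, angles in rad, forces in N, time in s.
With the tool pointing down it reaches from about 275 to 750 mm from the base axis. Payload 10.2 kg.
Tool frame: the origin (TCP) lies at the very end of the fingers, on their centre line; the grasp point (between the pads) lies 19 mm behind it; x points along the fingers, y is the direction in which the jaws open and shut, and the axes are right-handed (so a half turn about x gives the same grasp; the last joint's range is limited). The gripper opens to 85 mm and grips with 20 to 120 N. Pads are 22 mm wide; open, the fingers measure 114 mm over their backs; the gripper's body (76 mm by 85 mm) begins 54 mm behind the grasp point. The pads swing forward as they close: fully open they stand 13 mm farther back than shut.
Start: joints at [1.005, 0.313, 1.498, -0, 1.331, -0.223], TCP at [176.479, 494.455, 195.394] pointing down, gripper open.
Joint ranges: [-2.94, 2.94], [-0.97, 2.17], [0.19, 2.56], [-1.23, 4.37], [0.02, 3.11], [-2.88, 2.88]. Speed limits (rad/s): [2.39, 2.39, 3.01, 3.14, 3.14, 3.14].

## Interface

Orientations are given as a unit quaternion [w, x, y, z].
In Python, from rig import ctrl gives the robot as it stands. The module is installed in compiled form; this text tells all that it offers.
- The arm moves only by the tool move_arm, never from a script. Its argument "targets" is a list that holds one entry, the list of rows, each a list of 7 numbers: the opening, from 0 (shut) to 1 (fully open), then the shift along the tool's x, y, z each as a share of 150 mm, from -1 to 1, then the turn, a rotation vector about the tool's x, y, z each as a share of 60 degrees, from -1 to 1. A call has 1 to 5 rows; each row shifts and turns the commanded pose from where the row before left it, along the tool's axes as they then stand; what a row does not reach is not made up. A row lasts 1/10 s, in which the tool goes at most 50 mm and 8.59 degrees, less where a joint would pass 70% of its speed; a pose out of reach is approached as far as the arm can. A call with a number of a shift or a turn outside -1 to 1 is refused whole. A call with a gripper value outside its range is refused whole. The fingers move at their own pace and stop on an object; "force" is the grip in N (left out, the last holds). Time passes only in rows, so rows that do not move let the fingers close. It gives the time, the measured TCP pose, the force and the opening at its end, in the units of the state.
- ctrl.sense(): the state, without advancing time (a new reading comes with each control period).
- ctrl.capture(name): name is "scene" or "top" or "wrist"; returns the picture (384x512x3 uint8, red, green, blue); there is no depth.
- ctrl.calibration(name): a dict with "camera_matrix" (3x3 intrinsics, pixels), "extrinsics" (4x4, takes a point from world to camera coordinates); the wrist camera has in their place "tool_from_camera" (4x4, takes a point from camera to tool coordinates, whose origin is the TCP and whose axes are the tool frame's). Camera axes: x right, y down, z forward; pixel columns grow to the right and rows downward; lengths in mm; the calibration is good to about 2 mm. A picture is of the moment at which its call begins: read the wrist's pose just before it. calibration takes no time and is no camera call.
- ctrl.finish_job(): hands the job in, once; it reports no verdict.
Trained networks look in the newest picture that a camera, given by its name, has taken for a name from the list of things; names that differ only in an ending like _2 or _b are one class to them, and where a whole thing is asked for, a point or a joint stands for the part that bears it (a point fixed in the world has none). Each returns a list of dicts, best first, with "confidence" (0 to 1); they miss things now and then, are a little off and sometimes report something else, mostly with a low value. They report only what shows in the picture. A call takes as long as a camera call.
- ctrl.recognise(label, camera): "point" ([row, column] in pixels, amid what is visible of it).
- ctrl.cut_out(label, camera): "pixels" (384x512 bool, what is visible of it) and "point" ([row, column] in pixels, amid what is visible of it).
The state is a dict: "time_s": time; "joints": joint angles; "dq": joint speeds; "tau": joint torques, N m; "eef_pos": TCP position; "ee_rot": TCP orientation; "force": force on the tool from outside, world axes, zero at the start; "wrist_torque": the same for the moment, N m; "grip_width": opening from 0.0 (shut) to 1.0 (fully open).
Only numpy, scipy, OpenCV 4.12 (cv2) and the standard library are available. Lean on these libraries where they do the work, as an engineer would, in place of code of your own. Each camera call takes 0.05 s, during which the arm holds its last target.

## Working session

There is one attempt and no reset: what is moved stays moved. The work goes in short steps, Python scripts to look and compute and a tool call to move; the robot and the scene stay as the last step left them, time stands still between calls to the robot, and variables do not carry over. Pictures are saved under pics/ and viewed, and the job is handed in when it is done.

Besides the shell and the picture viewer there is one more tool, called as name(argument=value, ...) on one line, values as JSON. move_arm: Moves the arm, as the interface text tells. Shift numbers are shares of 150 mm and turn numbers shares of 60 degrees, none past 1 either way. Its arguments: {"type":"object","properties":{"targets":{"type":"array","items":{"type":"array","items":{"type":"array","items":{"type":"number","minimum":-1,"maximum":1}}}},"force":{"type":"number"}},"required":["targets"]}

```bash
mkdir -p pics; cat > h.py <<'E'
import numpy as np, cv2
from rig import ctrl
def save(name,fn,img=None):
    im=ctrl.capture(name) if img is None else img
    cv2.imwrite('pics/'+fn,cv2.cvtColor(im,cv2.COLOR_RGB2BGR)); return im
E
python3 - <<'E'
from h import *
np.set_printoptions(precision=3,suppress=True)
s=ctrl.sense(); print(s)
save('scene','s0.png');save('top','t0.png');save('wrist','w0.png')
for n in('scene','top','wrist'): print(n,ctrl.calibration(n))
E
```

```text
{'time_s': 0.0, 'joints': array([ 1.005,  0.313,  1.498,  0.   ,  1.331, -0.223]), 'dq': array([ 0.   ,  0.   , -0.002, -0.002,  0.001,  0.001]), 'tau': array([  0.   , -41.226, -25.975,  -0.   ,   0.004,  -0.   ]), 'eef_pos': array([176.292, 494.176, 194.844]), 'ee_rot': array([ 0.697,  0.12 ,  0.697, -0.121]), 'force': array([-0.333, -0.936, -0.28 ]), 'wrist_torque': array([0.012, 0.024, 0.003]), 'grip_width': 0.9986569814740621}
scene {'camera_matrix': array([[472.265,   0.   , 258.276],
       [  0.   , 472.265, 188.105],
       [  0.   ,   0.   ,   1.   ]]), 'extrinsics': array([[   0.671,    0.741,    0.012, -363.468],
       [   0.609,   -0.542,   -0.579, -243.085],
       [  -0.423,    0.396,   -0.815, 1385.046],
       [   0.   ,    0.   ,    0.   ,    1.   ]])}
top {'camera_matrix': array([[408.268,   0.   , 259.323],
       [  0.   , 408.268, 186.518],
       [  0.   ,   0.   ,   1.   ]]), 'extrinsics': array([[   0.018,   -1.   ,   -0.023,   35.578],
       [  -0.981,   -0.014,   -0.192,  500.42 ],
       [   0.191,    0.026,   -0.981, 1120.213],
       [   0.   ,    0.   ,    0.   ,    1.   ]])}
wrist {'camera_matrix': array([[291.571,   0.   , 257.869],
       [  0.   , 291.571, 186.969],
       [  0.   ,   0.   ,   1.   ]]), 'tool_from_camera': array([[  -0.001,   -0.263,    0.965, -179.596],
       [   1.   ,   -0.001,    0.   ,   -0.277],
       [   0.001,    0.965,    0.263,  -67.059],
       [   0.   ,    0.   ,    0.   ,    1.   ]])}
```

View pics/s0.png

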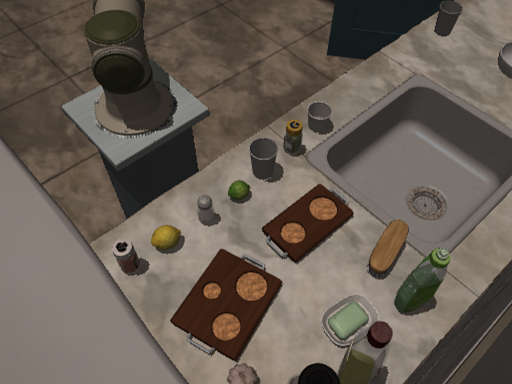

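View pics/t0.png

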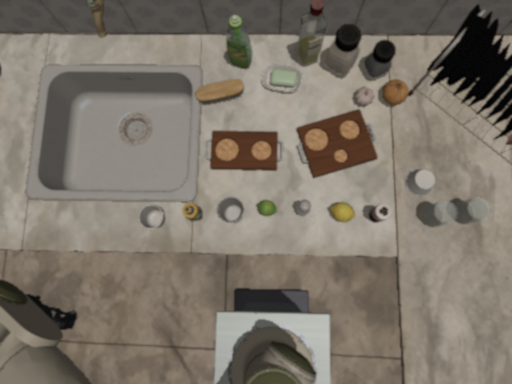

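View pics/w0.png

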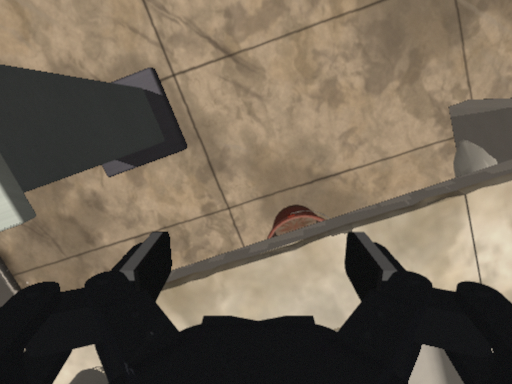

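```bash
cat >> h.py <<'E'
from scipy.optimize import least_squares
def proj(cam,P):
    c=ctrl.calibration(cam); E=c['extrinsics'];K=c['camera_matrix']
    q=(np.c_[P,np.ones(len(P))]@E.T)[:,:3]@K.T
    return q[:,:2]/q[:,2:]
def back(cam,uv,z):
    c=ctrl.calibration(cam); E=c['extrinsics'];K=c['camera_matrix']
    R=E[:3,:3];o=-R.T@E[:3,3]
    d=np.c_[np.atleast_2d(uv),np.ones(len(np.atleast_2d(uv)))]@np.linalg.inv(K).T@R
    return o+d*((z-o[2])/d[:,2])[:,None]
t=np.linspace(0,2*np.pi,60)
def ring(r,z): return np.c_[r*np.cos(t),r*np.sin(t),z+0*t]
def ell(a,b,th):
    u=[];
    for p in np.linspace(0,np.pi,20):
        x=a*np.cos(p)+0*t; y=b*np.sin(p)*np.cos(t); z=b*np.sin(p)*np.sin(t)
        u.append(np.c_[x*np.cos(th)-y*np.sin(th),x*np.sin(th)+y*np.cos(th),z+b])
    return np.vstack(u)
M={'tall_glass_center':np.vstack([ring(27,0),ring(36,95)]),'short_cup_center':np.vstack([ring(26,0),ring(35,62)]),
'shaker_center':np.vstack([ring(22,0),ring(22,72),ring(17,75),ring(16,84),ring(8,90)]),
'spice_jar_center':np.vstack([ring(21.5,0),ring(21.5,96)]),'yellow_jar_center':np.vstack([ring(21,0),ring(21,96)]),
'lime_center':ell(30,24,0),'lemon_center':ell(36,28.5,0)}
def bbox_c(mask):
    r,c=np.nonzero(mask); return np.array([(c.min()+c.max())/2,(r.min()+r.max())/2, np.ptp(c)+1,np.ptp(r)+1])
def cen(uv):
    h=cv2.convexHull(uv.astype(np.float32)); m=cv2.moments(h); return np.array([m['m10']/m['m00'],m['m01']/m['m00']])
def maskc(m):
    r,c=np.nonzero(m); return np.array([c.mean(),r.mean()])
E
cat > m0.py <<'E'
from h import *
np.set_printoptions(precision=1,suppress=True)
import pickle
ctrl.capture('scene');ctrl.capture('top')
D={}
for n in list(M)+['board_three','board_two']:
    for cam in('scene','top'):
        r=ctrl.cut_out(n,cam); D[n,cam]=r
        if n in M:
          for k in r[:2]:
            c=maskc(k['pixels'])
            f=least_squares(lambda p:cen(proj(cam,M[n]+[p[0],p[1],0]))-c,[400,0]).x
            mod=proj(cam,M[n]+[f[0],f[1],0])
            print(n,cam,'%.2f'%k['confidence'],c,f,'bbox err',bbox_c(k['pixels'])[:2]-(mod.max(0)+mod.min(0))/2, bbox_c(k['pixels'])[2:]-np.ptp(mod,0))
        else:
          for k in r[:2]: print(n,cam,k['confidence'],k['point'],k['pixels'].sum())
pickle.dump(D,open('d.pkl','wb'))
E
python3 m0.py
```

```text
tall_glass_center scene 0.56 [263.  157.5] [465.6   0. ] bbox err [ 25.9 -33. ] [-1.6 -1.5]
tall_glass_center top 0.64 [231.1 209.7] [425.   0.] bbox err [-44.   -1.2] [-0.5 -0.6]
short_cup_center scene 0.84 [318.3 116. ] [500.   0.] bbox err [ 72.1 -87.8] [-4.4 -4.9]
short_cup_center top 0.90 [151.6 216.8] [406.2   0. ] bbox err [-122.3   -2.4] [ 1.9 -1. ]
shaker_center scene 0.81 [205.5 210.3] [425.   0.] bbox err [-20.8  24.7] [-1.9 -3.3]
shaker_center scene 0.64 [226.9 303.7] [598.1  -3.7] bbox err [-47.9  72.6] [93.  78.5]
shaker_center top 0.57 [303.2 207.8] [437.5   0. ] bbox err [28.6 -0.7] [1.1 0.3]
spice_jar_center scene 0.88 [126. 256.] [367.2   0. ] bbox err [-85.8  87.1] [ 7.3 -1.8]
spice_jar_center scene 0.53 [205.5 210.3] [400.   0.] bbox err [-14.1  33.3] [-0.4 -7.9]
yellow_jar_center scene 0.90 [292.9 137. ] [400.   0.] bbox err [ 72.9 -39.7] [ 0.  -1.6]
yellow_jar_center top 0.74 [192.6 212.2] [400.   0.] bbox err [-81.9  -8.7] [6.4 1.4]
yellow_jar_center top 0.59 [266.6 207.4] [437.5   0. ] bbox err [-7.5 -0.5] [ 3.5 -3.4]
lime_center scene 0.72 [238.5 190. ] [450.   0.] bbox err [ 4.7 -4.9] [ 0.6 -2.2]
lemon_center scene 0.77 [165.7 237.7] [400.   0.] bbox err [-55.3  55.2] [4.8 0.1]
lemon_center top 0.64 [342.5 211.7] [400.   0.] bbox err [ 68.4 -10.8] [ 4.1 -5.2]
lemon_center top 0.47 [192.4 212. ] [427.1   0. ] bbox err [-82.2  -0.9] [ 1.2 -6. ]
board_three scene 0.8 [304.3, 227.5] 6841
board_three top 0.87 [140.0, 337.8] 3810
board_two scene 0.55 [221.5, 305.5] 3642
board_two top 0.79 [150.3, 246.2] 2665
```

```bash
sed -i 's/h=cv2.convexHull(uv.astype(np.float32)); m=cv2.moments(h)/h=cv2.convexHull(((uv-uv.mean(0))).astype(np.float32)).astype(float)[:,0]+uv.mean(0); m=pm(h)/' h.py; cat >> h.py <<'E'
def pm(h):
    x,y=h.T;x2,y2=np.roll(x,-1),np.roll(y,-1);c=x*y2-x2*y
    return dict(m00=c.sum()/2,m10=((x+x2)*c).sum()/6,m01=((y+y2)*c).sum()/6)
E
cat > m1.py <<'E'
from h import *
import pickle
np.set_printoptions(precision=1,suppress=True)
D=pickle.load(open('d.pkl','rb'))
top=cv2.imread('pics/t0.png');sc=cv2.imread('pics/s0.png')
def fit(n,cam,c,th=None):
    return least_squares(lambda p:cen(proj(cam,M[n]+[p[0],p[1],0]))-c,[400,0],diff_step=1e-3,x_scale=10).x
for n in M:
    for cam in('scene','top'):
        for k in D[n,cam][:1]:
            c=maskc(k['pixels']);f=fit(n,cam,c)
            mod=proj(cam,M[n]+[f[0],f[1],0])
            print(n,cam,f,'bbox err',bbox_c(k['pixels'])[:2]-(mod.max(0)+mod.min(0))/2, bbox_c(k['pixels'])[2:]-np.ptp(mod,0))
# boards: top faces
for b in('board_three','board_two'):
    for cam,im in(('scene',sc),('top',top)):
        m=D[b,cam][0]['pixels'].astype(np.uint8)
        m=cv2.morphologyEx(m,cv2.MORPH_OPEN,np.ones((7,7)))
        cs=cv2.findContours(m,cv2.RETR_EXTERNAL,cv2.CHAIN_APPROX_NONE)[0]; c=max(cs,key=cv2.contourArea)[:,0].astype(float)
        w=back(cam,c,16)[:,:2].astype(np.float32); print(b,cam,cv2.minAreaRect(w))
        hsv=cv2.cvtColor(im,cv2.COLOR_BGR2HSV)
        cork=(cv2.dilate(m,np.ones((5,5)))>0)&(hsv[...,2]>110)&(hsv[...,0]<25)&(hsv[...,1]>80)
        N,l,st,ce=cv2.connectedComponentsWithStats(cork.astype(np.uint8))
        for i in range(1,N):
            if st[i,4]>40: print('  rec',st[i],ce[i],back(cam,ce[i][None],14)[0])
# white jar & lime colour in top
hsv=cv2.cvtColor(top,cv2.COLOR_BGR2HSV)
g=(hsv[...,0]>33)&(hsv[...,0]<60)&(hsv[...,1]>100); g[:190]=0;g[230:]=0;g[:,:250]=0;g[:,285:]=0
print('lime top',maskc(g),g.sum(),fit('lime_center','top',maskc(g)))
r,c=np.nonzero(g);print(np.cov(c,r))
m=D['lime_center','scene'][0]['pixels'];r,c=np.nonzero(m);print(np.cov(c,r))
cv2.imwrite('pics/tz.png',cv2.resize(top[110:235,130:400],None,fx=2.9,fy=2.9,interpolation=cv2.INTER_CUBIC))
E
python3 m1.py
```

```text
tall_glass_center scene [430.6 115.4] bbox err [-0.2 -0.1] [-0.  -0.4]
tall_glass_center top [426.5 118.5] bbox err [-0.5 -0.1] [-0.4 -0.6]
short_cup_center scene [411.7 342.1] bbox err [-0.2 -0.3] [-0.5 -1.4]
short_cup_center top [407.7 346.9] bbox err [0.2 0.1] [-0.1 -0.8]
shaker_center scene [447.  -85.6] bbox err [ 0.7 -0.2] [-3.8 -3.5]
shaker_center top [441.1 -82.2] bbox err [-0.3  0.1] [-0.5  0.2]
spice_jar_center scene [ 431.4 -295.4] bbox err [ 0.1 -0.2] [-2.1 -2.4]
yellow_jar_center scene [426.6 227.2] bbox err [-0.1 -0.2] [ 0.6 -1. ]
yellow_jar_center top [422.2 230.5] bbox err [-0.2  0.4] [1.1 0.9]
lime_center scene [446.4  18.5] bbox err [ 0. -0.] [ 0.7 -2.1]
lemon_center scene [ 438.9 -198.1] bbox err [-0.2 -0.7] [ 2.7 -2.5]
lemon_center top [ 433.5 -195.4] bbox err [ 0.  -0.2] [ 3.7 -5. ]
board_three scene ((648.3956909179688, -186.20364379882812), (168.06118774414062, 209.7781524658203), 18.311752319335938)
  rec [237 273  30  28 665] [251.2 286.3] [ 657.3 -126.4   14. ]
  rec [204 283  17  16 208] [211.6 290.6] [ 606.6 -198.    14. ]
  rec [213 314  27  26 558] [225.
[... 225 characters left out ...]
5 129  23  22 412] [316.  139.3] [ 653.8 -123.2   14. ]
  rec [334 149  13  14 137] [340.2 155.6] [ 603.7 -194.8   14. ]
board_two scene ((623.0919799804688, 88.86135864257812), (121.38638305664062, 223.55807495117188), 0.30355027318000793)
  rec [310 198  27  22 465] [322.8 208.5] [622.  141.9  14. ]
  rec [281 223  24  20 372] [292.6 232.8] [621.3  37.9  14. ]
board_two top ((619.2952880859375, 93.96694946289062), (121.43356323242188, 200.97189331054688), 0.7300316691398621)
  rec [215 139  24  22 409] [226.5 149.4] [618.9 145.4  14. ]
  rec [251 141  21  19 302] [261.  150.1] [618.   41.6  14. ]
lime top [266.4 207.6] 189 [442.9  22.8]
[[18.5  1.6]
 [ 1.6 12.6]]
[[29.  -1.6]
 [-1.6 22.4]]
```

View pics/tz.png

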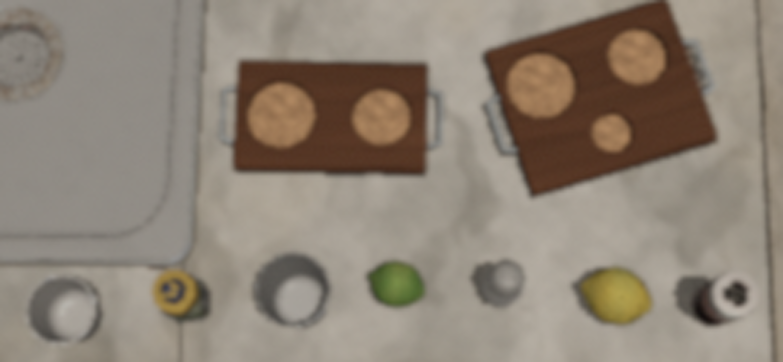

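```bash
cat >> h.py <<'E'
from scipy.spatial.transform import Rotation as Ro
def R_(q): return Ro.from_quat([q[1],q[2],q[3],q[0]])
def goal(yaw):
    y=np.radians(yaw); z=np.array([np.cos(y),np.sin(y),0]);x=np.array([0,0,-1.]);return Ro.from_matrix(np.c_[x,np.cross(z,x),z])
def plan(*wps,op=1,yaw=-90,step=48,dig=2,pos=None):
    """waypoints (x,y,z); prints rows"""
    s=ctrl.sense(); p=s['eef_pos'].copy() if pos is None else np.array(pos,float); R=R_(s['ee_rot']); G=goal(yaw)
    print('t %.1f'%s['time_s'],'at',p.round(1),'yaw err',(G.inv()*R).as_rotvec(True).round(1),'grip %.2f'%s['grip_width'],'F',s['force'].round(1),'q',s['joints'].round(2))
    out=[]
    for w in wps:
        w=np.array(w,float)
        for i in range(40):
            d=w-p; rv=(R.inv()*G).as_rotvec(True)
            n=max(np.linalg.norm(d)/step,np.linalg.norm(rv)/8.4)
            if n<0.06: break
            k=np.ceil(n-1e-6); sh=np.round(R.inv().apply(d/k)/150,dig if k>1 else 3); tu=np.round(rv/k/60,dig if k>1 else 3)
            out.append([op]+sh.tolist()+tu.tolist())
            p=p+R.apply(sh*150); R=R*Ro.from_rotvec(tu*60,degrees=True)
    for i in range(0,len(out),5): print('[['+','.join('['+','.join('%g'%(v+0.) for v in r)+']' for r in out[i:i+5])+']]')
    print('end',p.round(1))
E
python3 - <<'E'
from h import *
plan((260,480,195),(409.7,344.5,190))
E
```

```text
t 1.1 at [176.5 494.5 195.4] yaw err [-70.4  -0.    0. ] grip 1.00 F [ 0.2  0.3 -0. ] q [ 1.    0.31  1.5  -0.    1.33 -0.22]
[[[1,0,0.01,0.06,0.13,0,0],[1,0,0.02,0.06,0.13,0,0],[1,0,0.03,0.06,0.13,0,0],[1,0,0.03,0.05,0.13,0,0],[1,0,0.04,0.05,0.13,0,0]]]
[[[1,0,0.05,0.04,0.13,0,0],[1,0,0.05,0.03,0.13,0,0],[1,0,0.06,0.03,0.13,0,0],[1,0.003,0.059,0.02,0.133,0,0],[1,0.01,0.2,0.18,0,0,0]]]
[[[1,0.01,0.2,0.18,0,0,0],[1,0,0.2,0.18,0,0,0],[1,0.01,0.2,0.18,0,0,0],[1,0.003,0.198,0.183,0,0,0]]]
end [409.6 344.5 190. ]
```

move_arm(targets=[[[1,0,0.01,0.06,0.13,0,0],[1,0,0.02,0.06,0.13,0,0],[1,0,0.03,0.06,0.13,0,0],[1,0,0.03,0.05,0.13,0,0],[1,0,0.04,0.05,0.13,0,0]]], force=30)

```text
time_s: 1.65
eef_pos: [223.0, 485.9, 195.4]
ee_rot: [0.616, 0.348, 0.616, -0.348]
force: [0.1, -0.1, -0.0]
grip_width: 0.999
```

move_arm(targets=[[[1,0,0.05,0.04,0.13,0,0],[1,0,0.05,0.03,0.13,0,0],[1,0,0.06,0.03,0.13,0,0],[1,0.003,0.059,0.02,0.133,0,0],[1,0.01,0.2,0.18,0,0,0]]])

```text
time_s: 2.15
eef_pos: [289.2, 454.2, 193.4]
ee_rot: [0.499, 0.501, 0.5, -0.5]
force: [0.6, 0.1, 0.2]
grip_width: 0.998
```

move_arm(targets=[[[1,0.01,0.2,0.18,0,0,0],[1,0,0.2,0.18,0,0,0],[1,0.01,0.2,0.18,0,0,0],[1,0,0.2,0.18,0,0,0],[1,0,0,0,0,0,0]]])

```text
time_s: 2.65
eef_pos: [412.9, 342.1, 190.2]
ee_rot: [-0.499, -0.501, -0.498, 0.501]
force: [-0.3, 0.3, -0.3]
grip_width: 0.994
```

```bash
python3 - <<'E'
from h import *
save('wrist','w1.png')
plan((409.7,344.5,150),(409.7,344.5,25))
E
```

```text
t 2.7 at [411.2 343.6 190.3] yaw err [ 0.2 -0.  -0. ] grip 1.00 F [-0.7  0.2  0.2] q [ 0.48  0.34  1.47 -0.    1.33  0.48]
[[[1,0.268,-0.01,-0.006,-0.004,0,0],[1,0.28,0,0,0,0,0],[1,0.28,0,0,0,0,0],[1,0.274,0,0,0,0,0]]]
end [409.7 344.5  25. ]
```

View pics/w1.png

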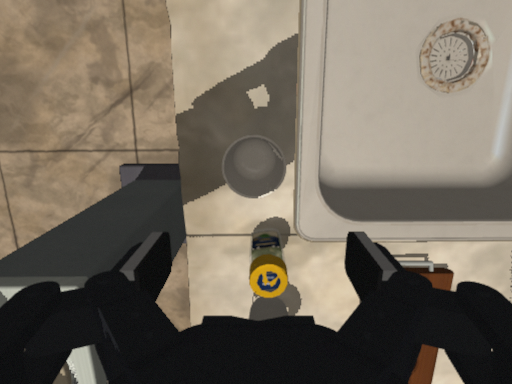

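```bash
cat >> h.py <<'E'
def wpose():
    s=ctrl.sense(); C=ctrl.calibration('wrist'); T=np.eye(4);T[:3,:3]=R_(s['ee_rot']).as_matrix();T[:3,3]=s['eef_pos']
    return T@C['tool_from_camera'],C['camera_matrix']
def wproj(P,W):
    T,K=W; q=(np.c_[P,np.ones(len(P))]@np.linalg.inv(T).T)[:,:3]@K.T; return q[:,:2]/q[:,2:]
def wback(uv,z,W):
    T,K=W; d=np.c_[np.atleast_2d(uv),np.ones(len(np.atleast_2d(uv)))]@np.linalg.inv(K).T@T[:3,:3].T; o=T[:3,3]
    return o+d*((z-o[2])/d[:,2])[:,None]
def wlook(fn,names):
    W=wpose(); im=save('wrist',fn); 
    for n in names:
        for k in ctrl.cut_out(n,'wrist')[:2]:
            c=maskc(k['pixels'])
            f=least_squares(lambda p:cen(wproj(M[n]+[p[0],p[1],0],W))-c,[W[0][0,3],W[0][1,3]-60],diff_step=1e-3,x_scale=10).x
            mod=wproj(M[n]+[f[0],f[1],0],W)
            print(n,'%.2f'%k['confidence'],c.round(1),f.round(1),'bbox err',(bbox_c(k['pixels'])[:2]-(mod.max(0)+mod.min(0))/2).round(1),(bbox_c(k['pixels'])[2:]-np.ptp(mod,0)).round(1))
    return W,im
E
python3 - <<'E'
from h import *
wlook('w2.png',['short_cup_center','yellow_jar_center'])
E
```

```text
short_cup_center 0.72 [254.9 167.3] [407.5 347.1] bbox err [0.1 0.2] [-0.1 -1.9]
yellow_jar_center 0.63 [254.8 167.2] [407.5 350.4] bbox err [0.4 1.3] [21.3 10.4]
```

```bash
python3 - <<'E'
from h import *
plan((408,346.3,150),(408,346.3,18))
E
```

```text
t 2.9 at [409.3 345.5 190.5] yaw err [-0.  0. -0.] grip 1.00 F [-0.5 -0.1 -0. ] q [0.48 0.34 1.47 0.   1.33 0.48]
[[[1,0.27,-0.009,-0.005,0,0,0],[1,0.29,0,0,0,0,0],[1,0.29,0,0,0,0,0],[1,0.3,0,0,0,0,0]]]
end [408.  346.3  18. ]
```

move_arm(targets=[[[1,0.27,-0.009,-0.005,0,0,0],[1,0.29,0,0,0,0,0],[1,0.25,0,0,0,0,0],[1,0.2,0,0,0,0,0],[1,0.14,0,0,0,0,0]]])

```text
time_s: 3.35
eef_pos: [406.9, 346.2, 16.0]
ee_rot: [0.5, 0.499, 0.501, -0.5]
force: [0.8, 1.0, -0.7]
grip_width: 0.999
```

move_arm(targets=[[[0.4,0,0,0,0,0,0],[0.4,0,0,0,0,0,0],[0.4,0,0,0,0,0,0],[0.4,0,0,0,0,0,0],[0.4,0,0,0,0,0,0]]], force=30)

```text
time_s: 3.85
eef_pos: [408.9, 345.9, 18.7]
ee_rot: [0.5, 0.501, 0.5, -0.5]
force: [0.1, -0.6, -1.3]
grip_width: 0.769
```

```bash
python3 - <<'E'
from h import *
plan((408,346.3,98),(620,144.5,98),(620,144.5,60),op=0.4)
E
```

```text
t 3.9 at [408.9 345.9  18.7] yaw err [0.  0.  0.1] grip 0.77 F [ 0.1 -0.6 -1.3] q [ 0.48  0.54  1.67 -0.    0.93  0.48]
[[[0.4,-0.26,0,0,0,0,0],[0.4,-0.269,-0.005,-0.003,0,-0.001,-0.001],[0.4,0,0.2,0.19,0,0,0],[0.4,0,0.2,0.19,0,0,0],[0.4,0,0.2,0.19,0,0,0]]]
[[[0.4,0,0.2,0.19,0,0,0],[0.4,0,0.2,0.2,0,0,0],[0.4,0,0.21,0.19,0,0,0],[0.4,0.001,0.203,0.195,0,0,0],[0.4,0.254,0,0,0,0,0]]]
end [620.  144.5  59.9]
```

move_arm(targets=[[[0.4,-0.15,0,0,0,0,0],[0.4,-0.25,0,0,0,0,0],[0.4,-0.13,0.1,0.09,0,0,0],[0.4,0,0.2,0.19,0,0,0],[0.4,0,0.2,0.19,0,0,0]]])

```text
time_s: 4.35
eef_pos: [484.6, 274.7, 98.7]
ee_rot: [0.501, 0.5, 0.5, -0.499]
force: [0.9, 0.9, -0.8]
grip_width: 0.771
```

move_arm(targets=[[[0.4,0,0.2,0.19,0,0,0],[0.4,0,0.2,0.19,0,0,0],[0.4,0,0.2,0.19,0,0,0],[0.4,0,0.2,0.19,0,0,0],[0.4,0,0.11,0.11,0,0,0]]])

```text
time_s: 4.85
eef_pos: [621.9, 142.1, 97.7]
ee_rot: [0.5, 0.501, 0.499, -0.5]
force: [0.2, 0.5, -1.0]
grip_width: 0.77
```

```bash
python3 - <<'E'
from h import *
save('scene','s1.png');save('wrist','w3.png')
plan((620,144.5,60),(620,144.5,31.5),op=0.4,dig=3)
E
```

```text
t 5.0 at [621.6 142.1  97.3] yaw err [ 0.2 -0.   0. ] grip 0.77 F [-0.6  0.8 -1.1] q [ 0.04  0.64  1.26 -0.    1.24  0.05]
[[[0.4,0.249,-0.011,-0.016,-0.004,0,-0.001],[0.4,0.19,0,0,0,0,0]]]
end [620.  144.4  31.5]
```

View pics/s1.png

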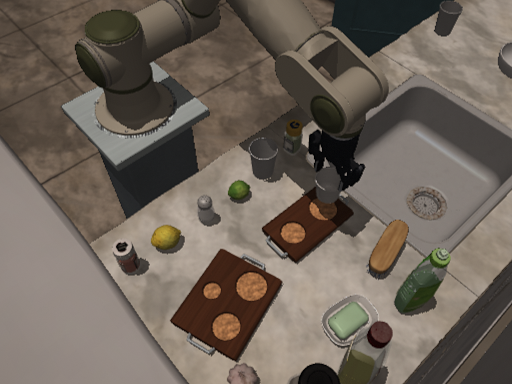

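View pics/w3.png

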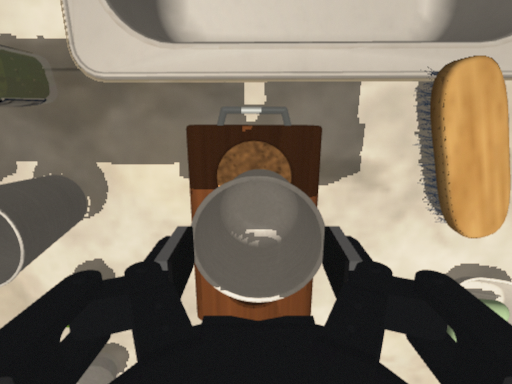

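```bash
python3 - <<'E'
from h import *
W=wpose();print(wback([[187,125],[322,125],[218,168],[292,168],[255,141]],20,W).round(1))
n='short_cup_center';ctrl.capture('wrist')
k=ctrl.cut_out(n,'wrist')[0];c=bbox_c(k['pixels']);print(c,k['confidence'])
def b(p): m=wproj(M[n]+[p[0],p[1],79],W);return np.r_[(m.max(0)+m.min(0))/2]
print(least_squares(lambda p:b(p)-c[:2],[620,140],diff_step=1e-3).x, ctrl.sense()['eef_pos'])
E
```

```text
[[560.2 194.3  20. ]
 [676.8 193.8  20. ]
 [585.5 156.4  20. ]
 [651.9 156.1  20. ]
 [618.8 180.3  20. ]]
[257.5 234.5 134.  134. ] 0.85
[620.97259005 142.48012965] [619.70575047 144.71117225  97.40994494]
```

```bash
python3 - <<'E'
from h import *
plan((618.7,146,60),(618.7,146,31.5),op=0.4,dig=3)
E
```

```text
t 5.0 at [619.7 144.7  97.4] yaw err [ 0.1  0.  -0. ] grip 0.77 F [-0.8  0.1 -1.5] q [0.05 0.64 1.26 0.   1.24 0.05]
[[[0.4,0.249,-0.007,-0.009,-0.001,0,0],[0.4,0.19,0,0.001,0,0,0]]]
end [618.6 145.9  31.6]
```

move_arm(targets=[[[0.4,0.1,-0.007,-0.009,0,0,0],[0.4,0.15,0,0,0,0,0],[0.4,0.13,0,0,0,0,0],[0.4,0.06,0,0,0,0,0],[0.4,0,0,0,0,0,0]]])

```text
time_s: 5.55
eef_pos: [618.3, 146.8, 31.2]
ee_rot: [0.5, 0.5, 0.5, -0.5]
force: [-0.2, 0.4, 0.1]
grip_width: 0.767
```

```bash
python3 - <<'E'
from h import *
plan((618.7,146,31.5),op=0.4,dig=3)
E
```

```text
t 5.5 at [618.3 146.8  31.2] yaw err [-0.   0.  -0.1] grip 0.77 F [-0.2  0.4  0.1] q [0.05 0.71 1.32 0.   1.11 0.05]
end [618.3 146.8  31.2]
```

move_arm(targets=[[[1,0,0,0,0,0,0],[1,0,0,0,0,0,0],[1,0,0,0,0,0,0],[1,-0.1,0,0,0,0,0],[1,-0.25,0,0,0,0,0]]])

```text
time_s: 6.05
eef_pos: [617.4, 145.8, 82.8]
ee_rot: [-0.499, -0.499, -0.501, 0.502]
force: [0.6, 0.9, 0.1]
grip_width: 1.006
```

move_arm(targets=[[[1,-0.3,0,0,0,0,0],[1,-0.3,0,0,0,0,0],[1,-0.1,-0.2,0.2,0,0,0],[1,0,-0.2,0.2,0,0,0],[1,0,-0.2,0,0,0,0]]])

```text
time_s: 6.55
eef_pos: [528.2, 83.5, 190.7]
ee_rot: [0.5, 0.501, 0.498, -0.5]
force: [1.5, 1.1, 1.1]
grip_width: 0.999
```

```bash
cat > m2.py <<'E'
from h import *
import sys
np.set_printoptions(precision=1,suppress=True)
tag=sys.argv[1]; zs=dict(a.split('=') for a in sys.argv[2:])
save('scene','sc_%s.png'%tag);save('top','tp_%s.png'%tag)
for n,z in zs.items():
    for cam in('scene','top'):
        for k in ctrl.cut_out(n,cam)[:1]:
            c=maskc(k['pixels'])
            f=least_squares(lambda p:cen(proj(cam,M[n]+[p[0],p[1],float(z)]))-c,[500,0],diff_step=1e-3,x_scale=10).x
            mod=proj(cam,M[n]+[f[0],f[1],float(z)])
            print(n,cam,'%.2f'%k['confidence'],f,'bbox err',bbox_c(k['pixels'])[:2]-(mod.max(0)+mod.min(0))/2, bbox_c(k['pixels'])[2:]-np.ptp(mod,0))
E
python3 m2.py a short_cup_center=12 
python3 - <<'E'
from h import *
plan((427.5,178,200))
E
```

```text
short_cup_center scene 0.59 [622.2 145.9] bbox err [ 0.3 -0. ] [ 0.4 -1.1]
t 6.8 at [529.3  86.  190.5] yaw err [ 0.  -0.   0.1] grip 1.00 F [ 0.3 -0.5 -0.2] q [-0.06  0.34  1.47  0.    1.33 -0.06]
[[[1,-0.02,-0.23,-0.2,0,0,0],[1,-0.02,-0.22,-0.21,0,0,0],[1,-0.025,-0.229,-0.203,-0.001,0,-0.002]]]
end [427.5 178.  200. ]
```

View pics/sc_a.png

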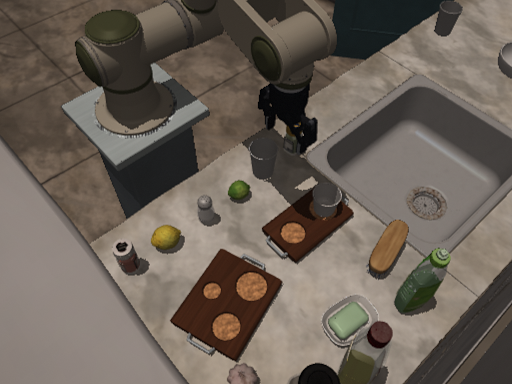

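move_arm(targets=[[[1,0,-0.23,-0.07,0,0,0],[1,0,-0.23,-0.08,0,0,0],[1,0,-0.22,-0.07,0,0,0],[1,0,0,0,0,0,0]]])

```text
time_s: 7.15
eef_pos: [425.2, 120.3, 189.7]
ee_rot: [0.5, 0.5, 0.5, -0.499]
force: [0.2, 0.2, 0.4]
grip_width: 1.0
```

```bash
python3 - <<'E'
from h import *
wlook('w4.png',['tall_glass_center'])
plan((427,118,130),(427,118,36))
E
```

```text
tall_glass_center 0.64 [259.1 179.1] [425.9 118.6] bbox err [0.4 0.1] [-0.3  0.1]
tall_glass_center 0.38 [271.  239.8] [439.1  47.1] bbox err [-0.2  3.9] [-31.6 -37.6]
t 7.2 at [427.9 119.3 189.7] yaw err [-0.  -0.   0.1] grip 1.00 F [0.9 0.1 0. ] q [ 0.01  0.14  1.73 -0.    1.27  0.01]
[[[1,0.2,0,0,0,0,0],[1,0.198,-0.007,0.009,0,0,-0.002],[1,0.31,0,0,0,0,0],[1,0.317,0,0,0,0,0]]]
end [427. 118.  36.]
```

View pics/w4.png

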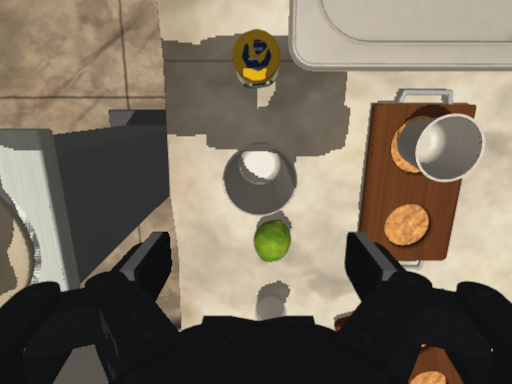

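move_arm(targets=[[[1,0.2,0,0.009,0,0,0],[1,0.25,0,0,0,0,0],[1,0.25,0,0,0,0,0],[1,0.2,0,0,0,0,0],[1,0.12,0,0,0,0,0]]])

```text
time_s: 7.75
eef_pos: [427.5, 117.4, 33.7]
ee_rot: [-0.499, -0.5, -0.5, 0.501]
force: [-0.1, 0.6, 0.2]
grip_width: 1.0
```

move_arm(targets=[[[0.4,0,0,0,0,0,0],[0.4,0,0,0,0,0,0],[0.4,0,0,0,0,0,0],[0.4,0,0,0,0,0,0],[0.4,0,0,0,0,0,0]]])

```text
time_s: 8.25
eef_pos: [427.5, 117.7, 36.6]
ee_rot: [0.5, 0.5, 0.5, -0.5]
force: [-0.1, 0.0, 0.4]
grip_width: 0.818
```

```bash
python3 - <<'E'
from h import *
plan((427,118,100),(520,40,100),(654.5,-123.5,100),op=.4)
E
```

```text
t 8.2 at [427.5 117.7  36.6] yaw err [0.  0.  0.1] grip 0.82 F [-0.1  0.   0.4] q [0.   0.35 1.93 0.   0.87 0.  ]
[[[0.4,-0.21,0,0,0,0,0],[0.4,-0.213,-0.002,-0.002,0,0,-0.001],[0.4,0,0.21,0.17,0,0,0],[0.4,0,0.2,0.17,0,0,0],[0.4,0,0.21,0.18,0,0,0]]]
[[[0.4,0,0.18,0.22,0,0,0],[0.4,0,0.18,0.22,0,0,0],[0.4,0,0.18,0.22,0,0,0],[0.4,0,0.18,0.21,0,0,0],[0.4,0.001,0.177,0.219,0,0,0]]]
end [ 654.5 -123.4  100. ]
```

move_arm(targets=[[[0.4,0,0,0,0,0,0],[0.4,0,0,0,0,0,0]]])

```text
time_s: 8.45
eef_pos: [427.1, 117.7, 36.1]
ee_rot: [0.5, 0.5, 0.5, -0.5]
force: [-0.1, 0.2, -1.0]
grip_width: 0.816
```

```bash
python3 - <<'E'
from h import *
save('wrist','w5.png')
E
```

```text
(no output)
```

View pics/w5.png

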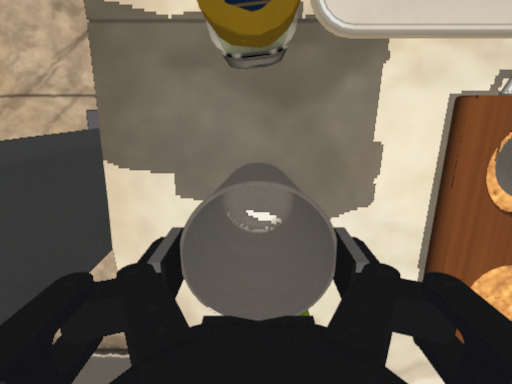

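move_arm(targets=[[[0.4,-0.15,0,0,0,0,0],[0.4,-0.21,0,0,0,0,0],[0.4,-0.06,0.15,0.13,0,0,0],[0.4,0,0.21,0.17,0,0,0],[0.4,0,0.21,0.17,0,0,0]]])

```text
time_s: 9.0
eef_pos: [513.6, 46.3, 99.6]
ee_rot: [0.5, 0.5, 0.5, -0.5]
force: [0.2, -0.3, -0.6]
grip_width: 0.817
```

move_arm(targets=[[[0.4,0,0.2,0.22,0,0,0],[0.4,0,0.2,0.22,0,0,0],[0.4,0,0.18,0.22,0,0,0],[0.4,0,0.18,0.22,0,0,0],[0.4,0,0.16,0.22,0,0,0]]])

```text
time_s: 9.5
eef_pos: [651.2, -119.3, 98.7]
ee_rot: [-0.5, -0.5, -0.5, 0.5]
force: [-0.3, 1.0, -0.7]
grip_width: 0.819
```

```bash
python3 - <<'E'
from h import *
plan((654.5,-123.5,100),op=.4)
save('wrist','w6.png')
E
```

```text
t 9.5 at [ 651.2 -119.3   98.7] yaw err [ 0.  0. -0.] grip 0.82 F [-0.3  1.  -0.7] q [-0.36  0.7   1.16  0.    1.29 -0.36]
[[[0.4,-0.009,0.022,0.028,0,0,0]]]
end [ 654.5 -123.5  100. ]
```

View pics/w6.png

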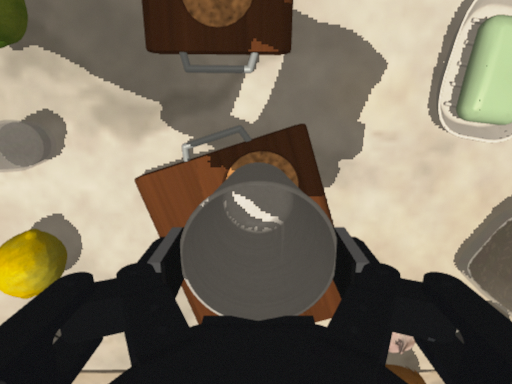

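```bash
python3 - <<'E'
from h import *
s=ctrl.sense();W=wpose();c=wback([[137,181],[305,126]],20,W)[:,:2];print(s['eef_pos'],c)
d=c[1]-c[0];L=np.linalg.norm(d);print(L,np.degrees(np.arctan2(d[1],d[0])))
x=d/L;y=np.array([-x[1],x[0]]);o=c.mean(0)-100*y
print('o',o,[o+x*a+y*b for a,b in((28,55),(28,-50),(-42,2))])
E
```

```text
[ 653.25507534 -124.66188343   98.15260718] [[ 542.78846625 -122.35616687]
 [ 693.94489479  -73.94359179]]
158.7200154891942 17.759289816957207
o [ 648.86855196 -193.38451504] [array([ 658.75822067, -132.46494139]), array([ 690.78518569, -232.46130889]), array([ 608.25996754, -204.29060833])]
```

```bash
python3 - <<'E'
from h import *
save('wrist','w7.png');s=ctrl.sense();print(s['eef_pos'])
im=cv2.imread('pics/w7.png');cv2.imwrite('pics/w7z.png',cv2.resize(im[100:260,110:360],None,fx=3,fy=3,interpolation=cv2.INTER_CUBIC))
E
```

```text
[ 651.69557599 -122.03444198   97.83581758]
```

View pics/w7z.png

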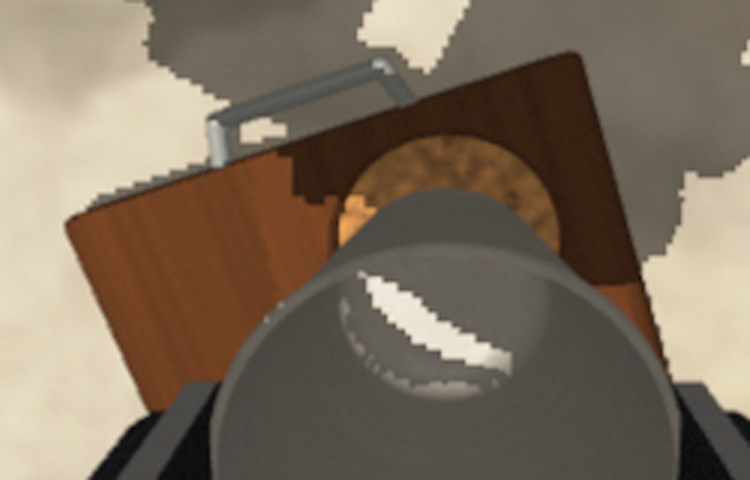

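```bash
python3 - <<'E'
from h import *
W=wpose();print(W[0][:3,3])
T=W[0].copy();T[:3,3]+=np.array([651.7,-122,97.8])-ctrl.sense()['eef_pos'];W=(T,W[1])
c=wback([[131,172.5],[305,116]],20,W)[:,:2]
d=c[1]-c[0];L=np.linalg.norm(d);print(L,np.degrees(np.arctan2(d[1],d[0])))
x=d/L;y=np.array([-x[1],x[0]]);o=c.mean(0)-100*y
print('o',o,[(o+x*a+y*b).round(1) for a,b in((28,55),(28,-50),(-42,2))])
print(wback([[222.7,175],[259,145],[296.7,176.7]],20,W))
E
```

```text
[651.5593471  -55.2730841  277.37385455]
162.71944432435293 17.471971974424225
o [ 644.33117424 -182.56843621] [array([ 654.5, -121.7]), array([ 686.1, -221.9]), array([ 603.7, -193.3])]
[[ 619.41154624 -114.31035262   20.        ]
 [ 652.35980041  -87.38525113   20.        ]
 [ 686.42133788 -116.20329292   20.        ]]
```

move_arm(targets=[[[0.4,0.08,0.01,0,0,0,0],[0.4,0.1,0,0,0,0,0],[0.4,0.1,0,0,0,0,0],[0.4,0.04,0,0,0,0,0],[0.4,0,0,0,0,0,0]]])

```text
time_s: 10.1
eef_pos: [651.9, -118.6, 52.1]
ee_rot: [0.501, 0.499, 0.499, -0.5]
force: [-3.8, -3.6, 12.2]
grip_width: 0.819
```

```bash
python3 - <<'E'
from h import *
plan((653.7,-122.7,48.3),op=.4)
save('scene','s7.png')
im=cv2.imread('pics/s7.png');cv2.imwrite('pics/s7z.png',cv2.resize(im[180:360,150:330],None,fx=3,fy=3,interpolation=cv2.INTER_CUBIC))
E
```

```text
t 10.1 at [ 651.9 -118.6   52.1] yaw err [-0.  -0.1  0.1] grip 0.82 F [-3.8 -3.6 12.2] q [-0.36  0.74  1.2  -0.    1.19 -0.36]
[[[0.4,0.026,0.012,0.027,0,0.002,-0.001]]]
end [ 653.7 -122.6   48.3]
```

View pics/s7z.png

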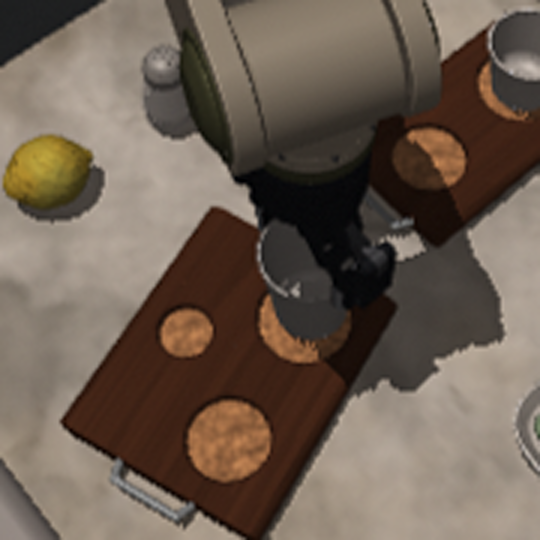

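move_arm(targets=[[[0.4,-0.06,0,0,0,0,0],[0.4,0,0,0,0,0,0]]])

```text
time_s: 10.35
eef_pos: [652.1, -117.4, 60.5]
ee_rot: [0.5, 0.5, 0.5, -0.5]
force: [0.2, -0.2, 0.4]
grip_width: 0.823
```

```bash
python3 - <<'E'
from h import *
np.set_printoptions(precision=1,suppress=True)
for i in range(3):
  save('scene','s8.png'); s=ctrl.sense();print(s['eef_pos'],s['force'])
im=cv2.imread('pics/s8.png');cv2.imwrite('pics/s8z.png',cv2.resize(im[240:320,220:290],None,fx=8,fy=7,interpolation=cv2.INTER_CUBIC))
save('wrist','w8.png')
E
```

```text
[ 651.9 -117.4   59.9] [ 0.3 -0.6 -0.1]
[ 651.6 -117.3   59.5] [-0.1  0.6 -1. ]
[ 651.5 -117.4   59.3] [ 0.7  0.3 -0.7]
```

View pics/s8z.png

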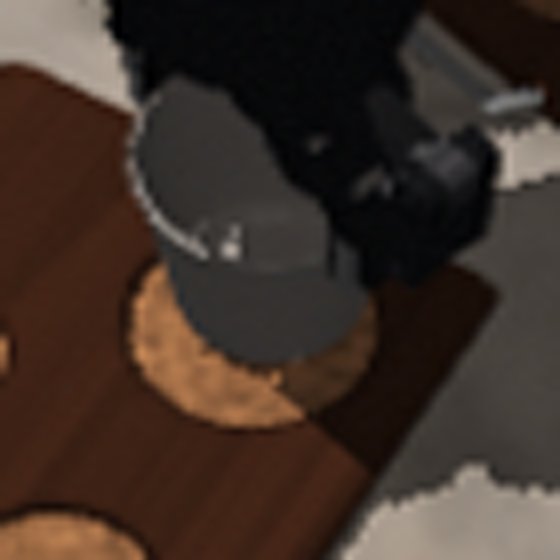

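View pics/w8.png

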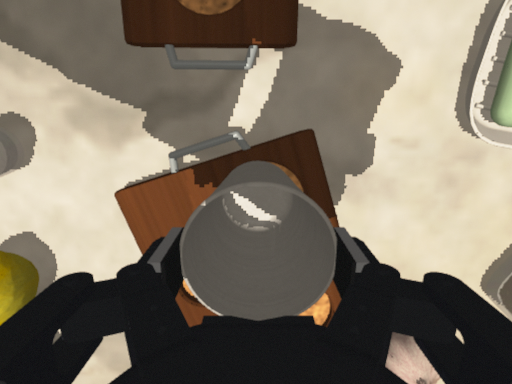

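move_arm(targets=[[[0.4,0,0.013,0.035,0,0,0],[0.4,0,0,0,0,0,0],[0.4,0.04,0,0,0,0,0],[0.4,0.03,0,0,0,0,0],[0.4,0,0,0,0,0,0]]])

```text
time_s: 11.05
eef_pos: [653.2, -122.9, 48.2]
ee_rot: [0.499, 0.5, 0.501, -0.5]
force: [-0.1, -1.1, -0.0]
grip_width: 0.826
```

```bash
python3 - <<'E'
from h import *
np.set_printoptions(precision=1,suppress=True)
for i in range(3):
  save('scene','s9.png'); s=ctrl.sense();print(s['eef_pos'],s['force'])
im=cv2.imread('pics/s9.png');cv2.imwrite('pics/s9z.png',cv2.resize(im[240:320,220:290],None,fx=8,fy=7,interpolation=cv2.INTER_CUBIC))
E
```

```text
[ 653.5 -123.    48.8] [-0.   0.2 -0.6]
[ 653.7 -123.    49.2] [ 0.1 -0.9 -0.8]
[ 653.9 -123.1   49.5] [ 0.1 -0.2 -0.5]
```

View pics/s9z.png

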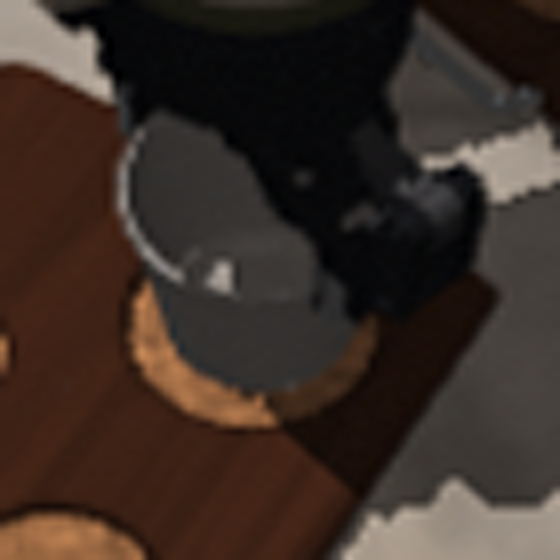

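move_arm(targets=[[[0.4,0.015,0,0,0,0,0],[0.4,0.01,0,0,0,0,0],[0.4,0,0,0,0,0,0]]])

```text
time_s: 11.5
eef_pos: [654.1, -123.1, 46.8]
ee_rot: [0.5, 0.5, 0.5, -0.5]
force: [-1.8, 0.8, 6.5]
grip_width: 0.819
```

Contact with the floor. Release and rise.

move_arm(targets=[[[1,0,0,0,0,0,0],[1,0,0,0,0,0,0],[1,0,0,0,0,0,0],[1,-0.05,0,0,0,0,0],[1,-0.2,0,0,0,0,0]]])

```text
time_s: 12.0
eef_pos: [652.2, -122.6, 80.9]
ee_rot: [0.498, 0.499, 0.502, -0.501]
force: [0.2, -0.4, 0.6]
grip_width: 1.0
```

move_arm(targets=[[[1,-0.3,0,0,0,0,0],[1,-0.3,0,0,0,0,0],[1,-0.2,-0.15,0,0,0,0],[1,0,-0.3,0,0,0,0],[1,0,-0.3,0,0,0,0]]])

```text
time_s: 12.5
eef_pos: [540.2, -123.1, 204.2]
ee_rot: [0.501, 0.5, 0.499, -0.5]
force: [-0.1, 0.0, -0.4]
grip_width: 1.001
```

```bash
python3 m2.py b short_cup_center=12 tall_glass_center=12
python3 - <<'E'
from h import *
plan((441.5,-82.5,205))
im=cv2.imread('pics/sc_b.png');cv2.imwrite('pics/sz.png',cv2.resize(im[100:360,160:360],None,fx=3,fy=2.3,interpolation=cv2.INTER_CUBIC))
E
```

```text
short_cup_center scene 0.89 [622.3 145. ] bbox err [ 0.1 -0.2] [-0.6 -1.1]
short_cup_center top 0.61 [618.8 147.8] bbox err [-0.  0.] [-0.4 -1.1]
tall_glass_center scene 0.58 [ 655.7 -122.7] bbox err [-0.   0.4] [0.  0.9]
t 12.8 at [ 542.5 -123.4  203.9] yaw err [ 0.  -0.   0.1] grip 1.00 F [ 1.  -0.2 -0.4] q [-0.43  0.38  1.39  0.    1.38 -0.43]
[[[1,0,-0.22,-0.09,0,0,0],[1,0,-0.23,-0.09,0,0,0],[1,-0.009,-0.223,-0.093,0,0.001,-0.002]]]
end [441.5 -82.4 205. ]
```

View pics/sz.png

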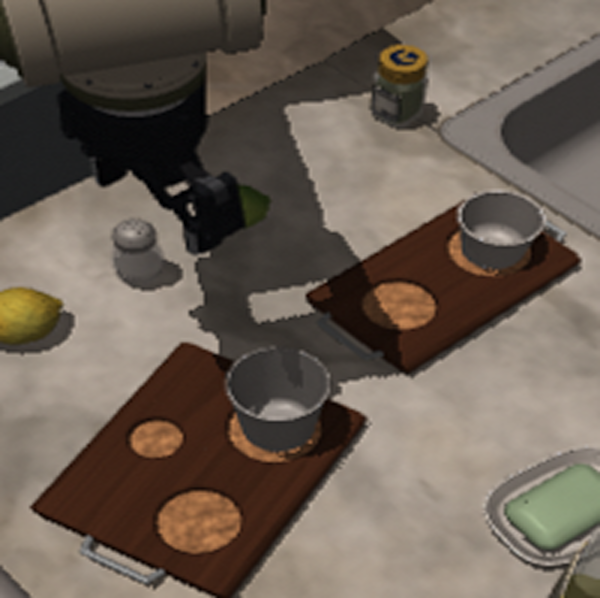

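move_arm(targets=[[[0.8,0,-0.22,-0.09,0,0,0],[0.8,0,-0.23,-0.09,0,0,0],[0.8,0,-0.22,-0.09,0,0,0],[0.8,0,0,0,0,0,0],[0.8,0,0,0,0,0,0]]])

```text
time_s: 13.3
eef_pos: [442.0, -82.9, 203.8]
ee_rot: [0.501, 0.5, 0.499, -0.5]
force: [0.8, -0.4, -0.0]
grip_width: 0.8
```

```bash
python3 - <<'E'
from h import *
wlook('w10.png',['shaker_center'])
plan((441.5,-82.5,120),(441.5,-82.5,32))
E
```

```text
shaker_center 0.59 [258.4 166.2] [442.3 -81.9] bbox err [-1.   0.9] [-4.4 -5.3]
t 13.4 at [442.1 -83.1 203.3] yaw err [ 0. -0.  0.] grip 0.80 F [1.2 0.1 0.1] q [-0.45  0.14  1.7   0.    1.31 -0.45]
[[[1,0.28,0,0,0,0,0],[1,0.276,-0.005,-0.004,0,0,-0.001],[1,0.29,0,0,0,0,0],[1,0.296,0.001,0,0,0,0]]]
end [441.6 -82.5  32. ]
```

View pics/w10.png

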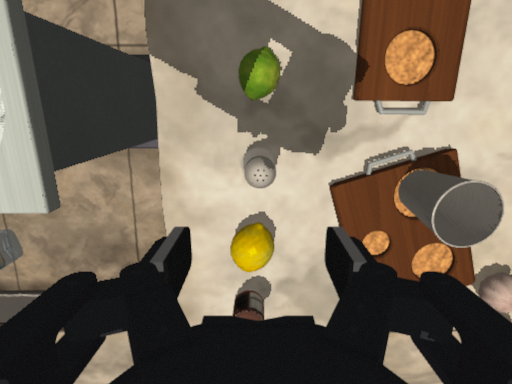

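move_arm(targets=[[[0.8,0.25,0,-0.005,0,0,0],[0.8,0.28,0,0,0,0,0],[0.8,0.28,0,0,0,0,0],[0.8,0.2,0,0,0,0,0],[0.8,0.14,0,0,0,0,0]]])

```text
time_s: 13.9
eef_pos: [441.0, -81.9, 28.3]
ee_rot: [0.499, 0.5, 0.501, -0.5]
force: [0.6, -0.4, 0.5]
grip_width: 0.805
```

move_arm(targets=[[[0.2,0,0,0,0,0,0],[0.2,0,0,0,0,0,0],[0.2,0,0,0,0,0,0],[0.2,0,0,0,0,0,0],[0.2,0,0,0,0,0,0]]])

```text
time_s: 14.4
eef_pos: [441.8, -82.2, 31.7]
ee_rot: [0.501, 0.5, 0.499, -0.5]
force: [0.9, -0.4, 4.7]
grip_width: 0.364
```

```bash
python3 - <<'E'
from h import *
plan((440,-82.5,120),(560,-250,120),(686,-222.5,120),op=0.2)
E
```

```text
t 14.4 at [441.8 -82.2  31.7] yaw err [ 0.  -0.1  0.2] grip 0.36 F [ 0.9 -0.4  4.7] q [-0.45  0.37  1.91  0.    0.86 -0.45]
[[[0.2,-0.29,-0.01,0,0,0,0],[0.2,-0.298,-0.001,0.002,0,0.001,-0.003],[0.2,0,0.16,0.22,0,0,0],[0.2,0,0.16,0.22,0,0,0],[0.2,0,0.16,0.23,0,0,0]]]
[[[0.2,0,0.16,0.22,0,0,0],[0.2,-0.001,0.161,0.227,0,0,0],[0.2,0,0.28,-0.06,0,0,0],[0.2,0,0.28,-0.06,0,0,0],[0.2,0,0.28,-0.064,0,0,0]]]
end [ 686.  -222.5  120. ]
```

```bash
python3 - <<'E'
from h import *
save('wrist','w11.png'); im=save('scene','s11.png')
im=cv2.imread('pics/s11.png');cv2.imwrite('pics/s11z.png',cv2.resize(im[150:250,150:270],None,fx=6,fy=6,interpolation=cv2.INTER_CUBIC))
print(ctrl.sense()['grip_width'],ctrl.sense()['force'])
E
```

```text
0.3681301551149785 [ 0.22412236 -0.74047112  5.90528319]
```

View pics/w11.png

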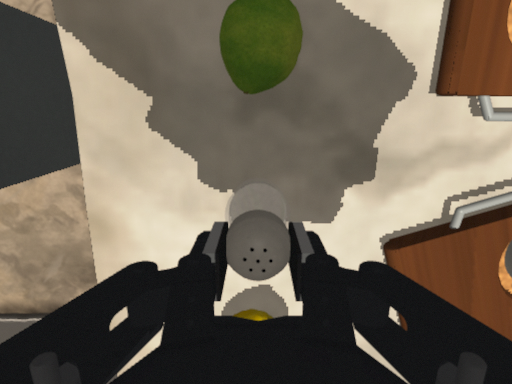

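View pics/s11z.png

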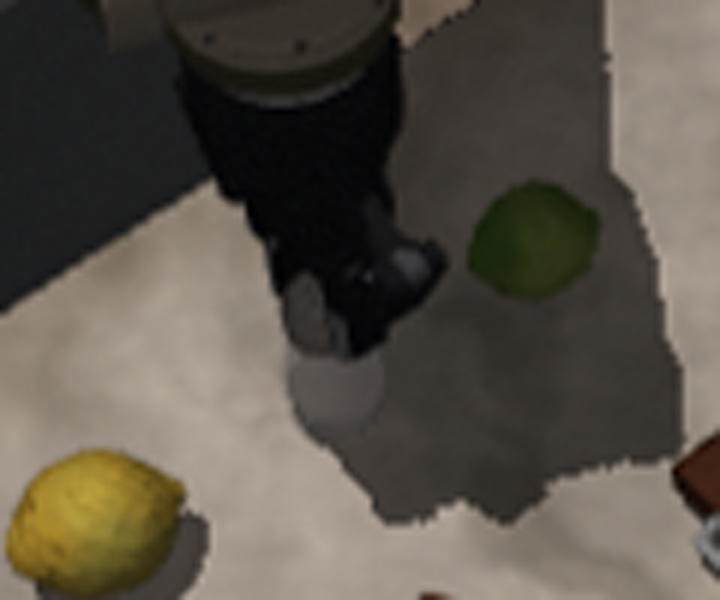

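```bash
python3 - <<'E'
from h import *
np.set_printoptions(precision=1,suppress=True)
W=wpose();p=ctrl.sense()['eef_pos'];print(p)
for r,z in((22,72),(17,75),(17,82),(16,85),(22,0)):
  m=wproj(ring(r,z)+[442,-82.2,0],W);print(r,z,m.min(0),m.max(0))
for z in (20,32,50,70): print(z,wproj(np.array([[p[0]-20,p[1],z],[p[0]+20,p[1],z]]),W))
im=cv2.imread('pics/w11.png');cv2.imwrite('pics/w11z.png',cv2.resize(im[170:330,170:350],None,fx=4,fy=3.7,interpolation=cv2.INTER_CUBIC))
E
```

```text
[441.8 -82.2  31.7]
22 72 [217.  199.7] [301.5 277.2]
17 75 [226.1 211.2] [292.6 272. ]
17 82 [224.6 216.3] [294.3 279.6]
16 85 [226.  220.7] [292.9 281.3]
22 0 [229.6 169.9] [287.6 225.2]
20 [[229.7 207.1]
 [287.4 207. ]]
32 [[228.  213.1]
 [289.2 213. ]]
50 [[225.1 223.8]
 [292.4 223.7]]
70 [[221.  238.4]
 [296.8 238.3]]
```

View pics/w11z.png

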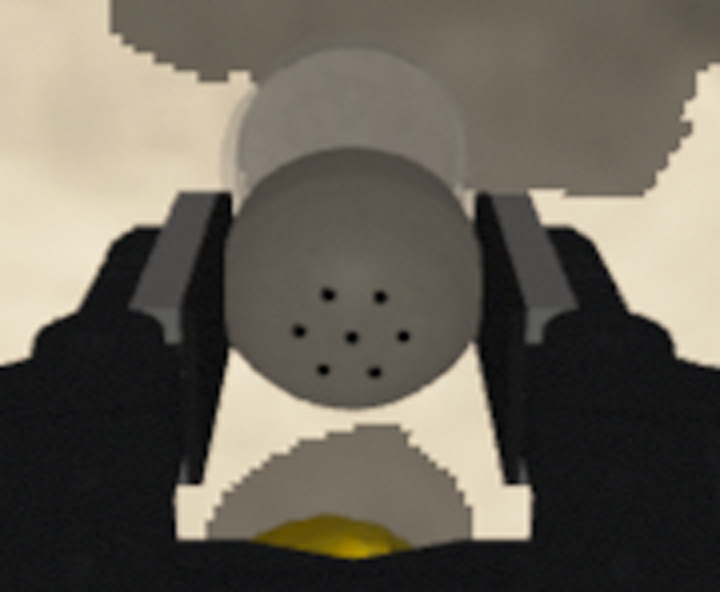

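move_arm(targets=[[[0.2,-0.15,0,0,0,0,0],[0.2,-0.25,0,0,0,0,0],[0.2,-0.2,0.1,0.15,0,0,0],[0.2,0,0.16,0.22,0,0,0],[0.2,0,0.16,0.22,0,0,0]]])

```text
time_s: 15.0
eef_pos: [504.6, -171.4, 121.9]
ee_rot: [0.501, 0.5, 0.499, -0.5]
force: [0.1, 0.2, -1.2]
grip_width: 0.369
```

```bash
python3 - <<'E'
from h import *
save('scene','s12.png')
plan((560,-250,120),(686,-222.5,120),op=0.2)
E
```

```text
t 15.1 at [ 507.  -176.1  121. ] yaw err [ 0.1 -0.2  0.2] grip 0.37 F [-3.5 -3.3 -1.9] q [-0.55  0.4   1.57 -0.    1.16 -0.55]
[[[0.2,0,0.18,0.25,0,0,0],[0.2,0.009,0.174,0.242,-0.002,0.003,-0.003],[0.2,0,0.28,-0.06,0,0,0],[0.2,0,0.28,-0.06,0,0,0],[0.2,0,0.28,-0.064,0,0,0]]]
end [ 685.9 -222.5  120. ]
```

View pics/s12.png

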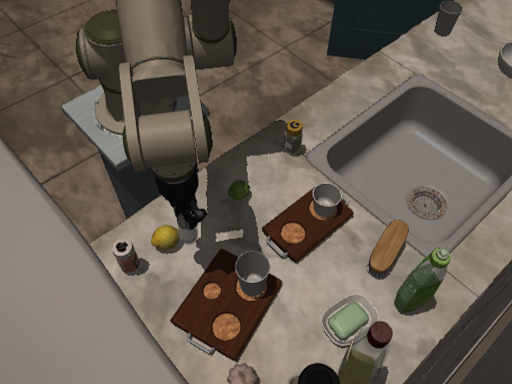

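move_arm(targets=[[[0.2,0,0.18,0.24,0,0,0],[0.2,0.01,0.18,0.24,0,0,0],[0.2,0,0.25,-0.06,0,0,0],[0.2,0,0.28,-0.06,0,0,0],[0.2,0,0.28,-0.06,0,0,0]]])

```text
time_s: 15.55
eef_pos: [680.2, -215.1, 118.9]
ee_rot: [-0.499, -0.5, -0.5, 0.5]
force: [-0.0, -0.5, -1.8]
grip_width: 0.363
```

move_arm(targets=[[[0.2,0.15,0,0,0,0,0],[0.2,0,0,0,0,0,0],[0.2,0,0,0,0,0,0]]])

```text
time_s: 15.85
eef_pos: [678.4, -215.3, 96.3]
ee_rot: [0.499, 0.5, 0.501, -0.5]
force: [-0.2, 0.0, -1.1]
grip_width: 0.37
```

```bash
python3 - <<'E'
from h import *
print(ctrl.sense()['eef_pos'])
save('wrist','w13.png')
print(ctrl.sense()['eef_pos']);save('wrist','w13.png')
plan((686,-222.5,44.5),op=0.2)
E
```

```text
[ 678.35458818 -215.32082798   96.33666437]
[ 678.68180916 -215.70703427   97.44618187]
t 15.9 at [ 678.9 -215.9   98. ] yaw err [ 0.1 -0.   0. ] grip 0.37 F [ 0.9 -0.  -0.7] q [-0.47  0.82  0.94 -0.    1.38 -0.47]
[[[0.2,0.18,0.02,0.02,0,0,0],[0.2,0.177,0.027,0.024,-0.001,0,-0.001]]]
end [ 686.  -222.5   44.4]
```

View pics/w13.png

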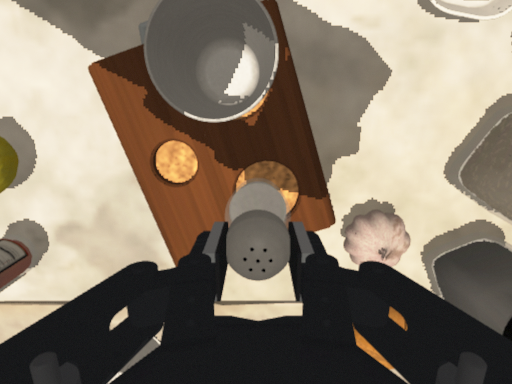

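```bash
python3 - <<'E'
from h import *
W=wpose();print(W[0][:3,3]);print(wback([[235,190],[299,188],[267,160],[177,140],[177,184],[154,162],[200,162],[345,240]],20,W).round(1), ctrl.sense()['eef_pos'])
E
```

```text
[ 678.4853797  -149.16977814  277.55446613]
[[ 657.4 -222.4   20. ]
 [ 716.1 -220.6   20. ]
 [ 686.6 -194.6   20. ]
 [ 607.6 -176.7   20. ]
 [ 604.6 -216.6   20. ]
 [ 585.5 -196.2   20. ]
 [ 626.7 -196.3   20. ]
 [ 762.3 -272.7   20. ]] [ 678.90372755 -215.85922295   97.98933199]
```

move_arm(targets=[[[0.2,0.08,0.05,0.05,0,0,0],[0.2,0.1,0,0,0,0,0],[0.2,0,0,0,0,0,0],[0.2,0,0,0,0,0,0]]])

```text
time_s: 16.35
eef_pos: [686.3, -222.7, 69.8]
ee_rot: [-0.5, -0.5, -0.5, 0.5]
force: [1.2, -0.9, -0.6]
grip_width: 0.369
```

```bash
python3 - <<'E'
from h import *
plan((686.5,-223.5,44.5),op=0.2);save('wrist','w14.png');plan((686.5,-223.5,44.5),op=0.2)
E
```

```text
t 16.4 at [ 686.3 -222.7   69.8] yaw err [ 0.  0. -0.] grip 0.37 F [ 1.2 -0.9 -0.6] q [-0.48  0.86  0.93  0.    1.35 -0.48]
[[[0.2,0.169,0.001,0.005,0,0,0.001]]]
end [ 686.4 -223.5   44.4]
t 16.4 at [ 686.7 -222.8   70.4] yaw err [ 0. -0.  0.] grip 0.37 F [-0.6  0.8 -1. ] q [-0.48  0.86  0.93  0.    1.35 -0.48]
[[[0.2,0.173,-0.001,0.004,0,0,0]]]
end [ 686.6 -223.4   44.5]
```

View pics/w14.png

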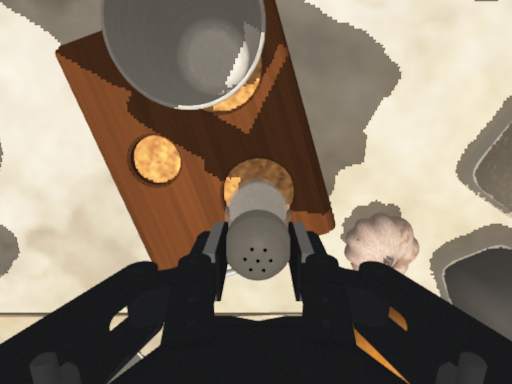

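move_arm(targets=[[[0.2,0.06,0,0.004,0,0,0],[0.2,0.06,0,0,0,0,0],[0.2,0.04,0,0,0,0,0],[0.2,0.015,0,0,0,0,0],[0.2,0,0,0,0,0,0]]])

```text
time_s: 16.9
eef_pos: [686.7, -223.6, 43.7]
ee_rot: [-0.5, -0.5, -0.5, 0.5]
force: [-1.3, 0.7, 3.6]
grip_width: 0.369
```

move_arm(targets=[[[0.65,0,0,0,0,0,0],[0.65,0,0,0,0,0,0],[0.65,0,0,0,0,0,0],[0.65,-0.05,0,0,0,0,0],[0.65,-0.2,0,0,0,0,0]]])

```text
time_s: 17.4
eef_pos: [685.3, -222.8, 78.3]
ee_rot: [0.498, 0.499, 0.502, -0.501]
force: [0.8, -0.3, 0.8]
grip_width: 0.651
```

move_arm(targets=[[[0.8,-0.3,0,0,0,0,0],[0.8,-0.3,0,0,0,0,0],[0.8,-0.2,-0.2,0.05,0,0,0],[0.8,0,-0.3,0.09,0,0,0],[0.8,0,-0.3,0.09,0,0,0]]])

```text
time_s: 17.9
eef_pos: [565.6, -258.1, 202.2]
ee_rot: [0.501, 0.5, 0.499, -0.5]
force: [1.7, -1.4, -1.1]
grip_width: 0.801
```

```bash
python3 m2.py c tall_glass_center=12 shaker_center=12
python3 - <<'E'
from h import *
plan((428,-293,205))
im=cv2.imread('pics/sc_c.png');cv2.imwrite('pics/sz2.png',cv2.resize(im[160:360,90:300],None,fx=3,fy=3,interpolation=cv2.INTER_CUBIC))
E
```

```text
tall_glass_center scene 0.68 [ 656.  -121.8] bbox err [-0.4  0. ] [ 0.  -0.1]
tall_glass_center top 0.78 [ 653.6 -120.1] bbox err [-0.1  0. ] [ 0.1 -1.3]
shaker_center scene 0.65 [ 690.7 -226.4] bbox err [ 0.9 -0.7] [-2.2 -5.4]
shaker_center top 0.63 [ 685.9 -223.6] bbox err [0.2 0.2] [-2.9 -2.6]
t 18.2 at [ 567.8 -257.9  201.6] yaw err [-0.  -0.   0.1] grip 0.81 F [ 0.6 -0.4  0.5] q [-0.61  0.53  1.16  0.    1.45 -0.61]
[[[1,-0.01,-0.23,0.06,0,0,0],[1,0,-0.23,0.06,0,0,0],[1,-0.01,-0.24,0.06,0,0,0],[1,-0.004,-0.232,0.054,0,0.001,-0.001]]]
end [ 428.  -293.1  205. ]
```

View pics/sz2.png

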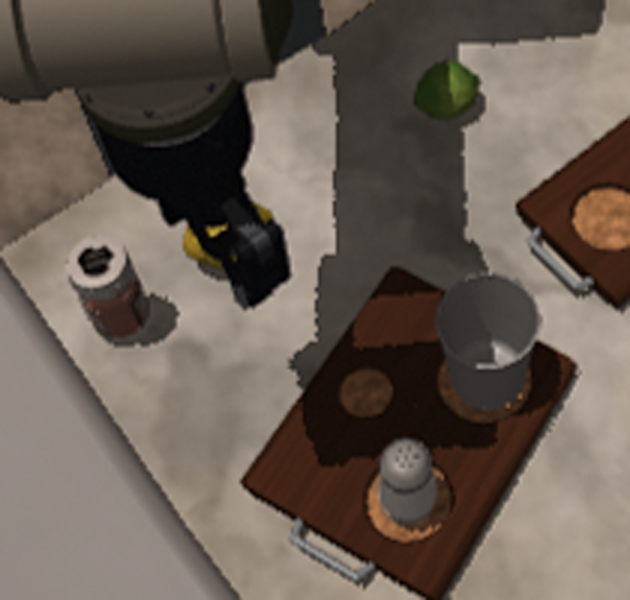

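move_arm(targets=[[[0.8,-0.01,-0.23,0.06,0,0,0],[0.8,0,-0.23,0.06,0,0,0],[0.8,0,-0.23,0.06,0,0,0],[0.8,0,-0.23,0.05,0,0,0],[0.8,0,0,0,0,0,0]]])

```text
time_s: 18.7
eef_pos: [427.4, -293.3, 203.0]
ee_rot: [-0.5, -0.5, -0.499, 0.501]
force: [0.6, -0.3, -0.3]
grip_width: 0.798
```

```bash
python3 - <<'E'
from h import *
for i in range(2):wlook('w15.png',['spice_jar_center'])
plan((428,-293,120),(428,-293,34),op=0.8)
E
```

```text
spice_jar_center 0.77 [258.7 170.9] [ 427.7 -293.5] bbox err [0.8 0.1] [-0.6 -0.1]
spice_jar_center 0.84 [256.6 171.3] [ 427.9 -293.5] bbox err [-0.   0.2] [-0.6 -1.2]
t 18.9 at [ 430.  -292.3  202.5] yaw err [-0.1 -0.   0. ] grip 0.80 F [ 0.  -0.9 -0.5] q [-0.82  0.3   1.5   0.    1.34 -0.82]
[[[0.8,0.27,-0.01,0,0,0,0],[0.8,0.28,-0.004,0.004,0.001,0,0],[0.8,0.29,0,0,0,0,0],[0.8,0.283,0,0,0,0,0]]]
end [ 428. -293.   34.]
```

View pics/w15.png

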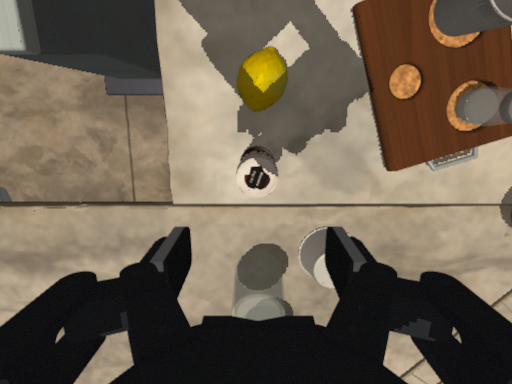

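move_arm(targets=[[[0.8,0.25,-0.005,0.003,0,0,0],[0.8,0.28,0,0,0,0,0],[0.8,0.28,0,0,0,0,0],[0.8,0.2,0,0,0,0,0],[0.8,0.12,0,0,0,0,0]]])

```text
time_s: 19.4
eef_pos: [428.3, -291.7, 30.2]
ee_rot: [0.499, 0.5, 0.501, -0.5]
force: [0.3, 0.4, 1.4]
grip_width: 0.801
```

move_arm(targets=[[[0.2,0,0,0,0,0,0],[0.2,0,0,0,0,0,0],[0.2,0,0,0,0,0,0],[0.2,0,0,0,0,0,0],[0.2,0,0,0,0,0,0]]])

```text
time_s: 19.9
eef_pos: [428.3, -293.1, 33.6]
ee_rot: [0.5, 0.5, 0.499, -0.5]
force: [-0.0, -0.1, -1.3]
grip_width: 0.499
```

```bash
python3 - <<'E'
from h import *
plan((428,-293,150),(530,-90,150),(618.2,41.6,150),op=0.2)
E
```

```text
t 19.9 at [ 428.3 -293.1   33.6] yaw err [ 0.  -0.1  0. ] grip 0.50 F [-0.  -0.1 -1.3] q [-0.83  0.49  1.71  0.    0.94 -0.83]
[[[0.2,-0.26,0,0,0,0,0],[0.2,-0.26,0,0,0,0,0],[0.2,-0.256,-0.001,0,0,0.001,-0.001],[0.2,0,0.14,-0.27,0,0,0],[0.2,0,0.13,-0.27,0,0,0]]]
[[[0.2,0,0.14,-0.27,0,0,0],[0.2,0,0.13,-0.27,0,0,0],[0.2,0,0.139,-0.273,0,0,0],[0.2,0,0.15,-0.22,0,0,0],[0.2,0,0.15,-0.22,0,0,0]]]
[[[0.2,0,0.14,-0.22,0,0,0],[0.2,0,0.148,-0.218,0,0,0]]]
end [618.2  41.6 150. ]
```

move_arm(targets=[[[0.2,-0.15,0,0,0,0,0],[0.2,-0.26,0,0,0,0,0],[0.2,-0.26,0,0,0,0,0],[0.2,-0.11,0.07,-0.13,0,0,0],[0.2,0,0.13,-0.27,0,0,0]]])

```text
time_s: 20.4
eef_pos: [458.9, -234.8, 153.1]
ee_rot: [0.501, 0.501, 0.497, -0.501]
force: [1.2, -0.6, -1.5]
grip_width: 0.49
```

move_arm(targets=[[[0.2,0,0.14,-0.27,0,0,0],[0.2,0,0.13,-0.27,0,0,0],[0.2,0,0.14,-0.27,0,0,0],[0.2,0,0.14,-0.25,0,0,0],[0.2,0,0.15,-0.22,0,0,0]]])

```text
time_s: 20.9
eef_pos: [563.7, -38.8, 150.5]
ee_rot: [0.5, 0.5, 0.5, -0.5]
force: [0.4, -0.9, -1.1]
grip_width: 0.491
```

```bash
python3 - <<'E'
from h import *
plan((618.2,41.6,110),op=0.2)
E
```

```text
t 20.9 at [563.7 -38.8 150.5] yaw err [-0. -0.  0.] grip 0.49 F [ 0.4 -0.9 -1.1] q [-0.28  0.44  1.44  0.    1.26 -0.28]
[[[0.2,0.09,0.12,-0.18,0,0,0],[0.2,0.09,0.12,-0.18,0,0,0],[0.2,0.09,0.123,-0.176,0,0,-0.001]]]
end [618.2  41.6 110. ]
```

move_arm(targets=[[[0.2,0.05,0.12,-0.17,0,0,0],[0.2,0.09,0.12,-0.17,0,0,0],[0.2,0.13,0.12,-0.15,0,0,0],[0.2,0.06,0,0,0,0,0],[0.2,0,0,0,0,0,0]]])

```text
time_s: 21.4
eef_pos: [616.3, 32.8, 99.1]
ee_rot: [0.499, 0.499, 0.501, -0.501]
force: [-0.2, -0.0, -0.6]
grip_width: 0.492
```

```bash
python3 - <<'E'
from h import *
for i in range(2): print(ctrl.sense()['eef_pos']);save('wrist','w16.png')
plan((618.2,41.6,46),op=0.2)
E
```

```text
[616.28755399  32.83485471  99.09525461]
[616.68117523  32.14969559 100.34646625]
t 21.5 at [617.   31.8 101.2] yaw err [ 0.1 -0.   0. ] grip 0.49 F [ 0.5 -0.6  0.4] q [-0.14  0.6   1.32 -0.    1.22 -0.14]
[[[0.2,0.18,0,-0.03,0,0,0],[0.2,0.188,0.007,-0.035,-0.001,0,-0.001]]]
end [618.1  41.6  46. ]
```

View pics/w16.png

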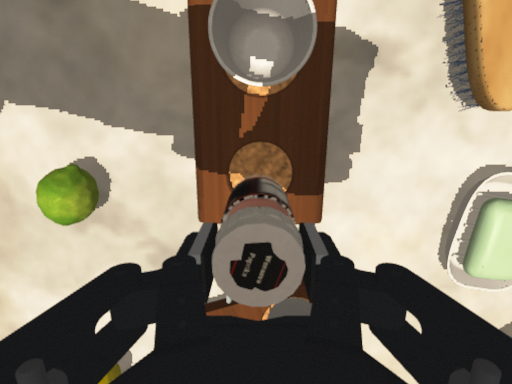

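```bash
python3 - <<'E'
from h import *
W=wpose();print(W[0][:3,3]);print(wback([[230,170],[292,170],[261,142],[199,222],[323,222]],20,W).round(1), ctrl.sense()['eef_pos'])
E
```

```text
[616.64824596  98.482568   280.77120227]
[[591.2  43.4  20. ]
 [647.7  43.3  20. ]
 [619.4  68.7  20. ]
 [560.1  -7.5  20. ]
 [678.9  -7.7  20. ]] [617.04412791  31.8272895  101.19327598]
```

move_arm(targets=[[[0.2,0.1,0.013,-0.06,0,0,0],[0.2,0.1,0,0,0,0,0],[0.2,0,0,0,0,0,0],[0.2,0,0,0,0,0,0]]])

```text
time_s: 21.9
eef_pos: [619.1, 41.5, 70.7]
ee_rot: [0.5, 0.5, 0.5, -0.5]
force: [-0.1, 0.5, -0.9]
grip_width: 0.496
```

```bash
python3 - <<'E'
from h import *
plan((619,41,46),op=0.2);save('wrist','w17.png');plan((619,41,46),op=0.2)
E
```

```text
t 21.9 at [619.1  41.5  70.7] yaw err [ 0. -0.  0.] grip 0.50 F [-0.1  0.5 -0.9] q [-0.12  0.63  1.34  0.    1.16 -0.12]
[[[0.2,0.164,-0.001,0.003,-0.001,0,0]]]
end [619.   41.   46.1]
t 21.9 at [619.4  41.4  71.1] yaw err [ 0.  -0.   0.1] grip 0.49 F [-0.5  0.7 -0.6] q [-0.12  0.63  1.34 -0.    1.16 -0.12]
[[[0.2,0.168,-0.003,0.003,-0.001,0,-0.001]]]
end [619.   41.   45.9]
```

View pics/w17.png

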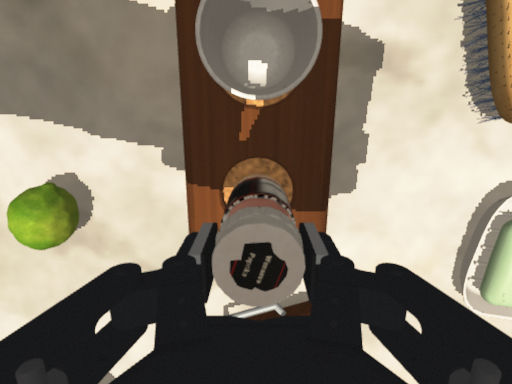

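move_arm(targets=[[[0.2,0.06,0,0.002,0,0,0],[0.2,0.06,0,0,0,0,0],[0.2,0.04,0,0,0,0,0],[0.2,0.01,0,0,0,0,0],[0.2,0,0,0,0,0,0]]])

```text
time_s: 22.45
eef_pos: [618.7, 41.3, 45.0]
ee_rot: [-0.5, -0.5, -0.5, 0.5]
force: [-2.7, -0.1, 4.6]
grip_width: 0.494
```

Release, rise, and head over the lime.

move_arm(targets=[[[0.75,0,0,0,0,0,0],[0.75,0,0,0,0,0,0],[0.75,0,0,0,0,0,0],[0.75,-0.05,0,0,0,0,0],[0.75,-0.2,0,0,0,0,0]]])

```text
time_s: 22.95
eef_pos: [617.5, 41.4, 80.5]
ee_rot: [0.498, 0.499, 0.501, -0.501]
force: [0.9, 0.8, 1.1]
grip_width: 0.751
```

move_arm(targets=[[[0.85,-0.3,0,0,0,0,0],[0.85,-0.3,0,0,0,0,0],[0.85,-0.1,-0.2,0.02,0,0,0],[0.85,0,-0.3,0.03,0,0,0],[0.85,0,-0.3,0.03,0,0,0]]])

```text
time_s: 23.45
eef_pos: [497.7, 29.2, 188.1]
ee_rot: [0.5, 0.5, 0.499, -0.5]
force: [0.6, -0.1, 0.1]
grip_width: 0.848
```

move_arm(targets=[[[0.85,0,-0.25,0.03,0,0,0],[0.85,0,-0.1,0.02,0,0,0],[0.85,0,0,0,0,0,0],[0.85,0,0,0,0,0,0]]])

```text
time_s: 23.85
eef_pos: [447.3, 21.7, 188.1]
ee_rot: [0.5, 0.5, 0.499, -0.5]
force: [0.1, -0.2, 0.4]
grip_width: 0.854
```

```bash
python3 m2.py d short_cup_center=12 spice_jar_center=12
python3 - <<'E'
from h import *
W,im=wlook('w18.png',['lime_center'])
k=ctrl.cut_out('lime_center','wrist')
m=None
if k:
  m=k[0]['pixels'];r,c=np.nonzero(m);w=wback(np.c_[c,r],24,W)[:,:2];C=np.cov(w.T);v,V=np.linalg.eigh(C);print(w.mean(0),2*np.sqrt(v),V[:,1])
plan((443.5,22,180))
im=cv2.imread('pics/sc_d.png');cv2.imwrite('pics/sz3.png',cv2.resize(im[120:360,150:360],None,fx=3,fy=2.5,interpolation=cv2.INTER_CUBIC))
E
```

```text
short_cup_center scene 0.93 [621.9 145.5] bbox err [ 0. -0.] [-0.6 -1.1]
short_cup_center top 0.64 [621.2 151.2] bbox err [0.6 0.8] [-1.3 -1.1]
spice_jar_center scene 0.87 [622.   36.9] bbox err [0.2 0.3] [ 0.2 -2.6]
spice_jar_center top 0.67 [634.  40.] bbox err [-0.  -0.4] [  1.5 -10.3]
lime_center 0.66 [254.9 164.9] [442.8  22.2] bbox err [ 0.1 -0.4] [-9.2  7.7]
[442.77366623  22.14063914] [24.16368541 28.69411135] [0.24624175 0.96920844]
t 24.3 at [446.7  21.9 187.3] yaw err [ 0.  0. -0.] grip 0.85 F [0.2 0.2 1.2] q [-0.21  0.15  1.73  0.    1.27 -0.21]
[[[1,0.049,-0.021,-0.001,0,0,0]]]
end [443.5  22.  180. ]
```

View pics/sz3.png

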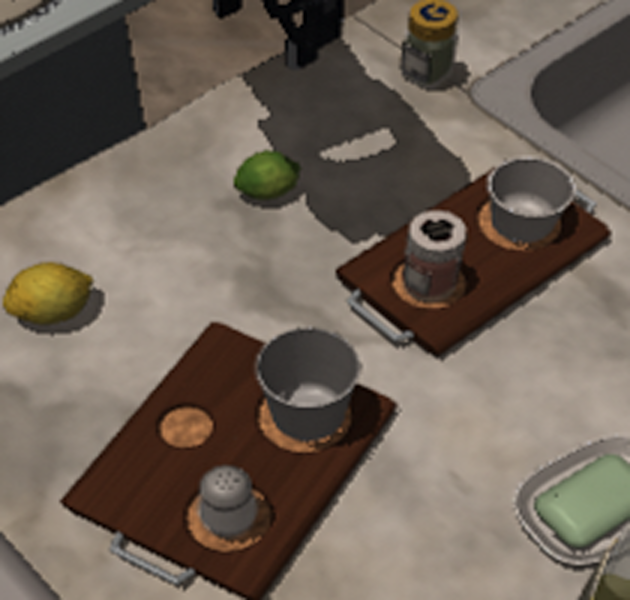

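View pics/w18.png

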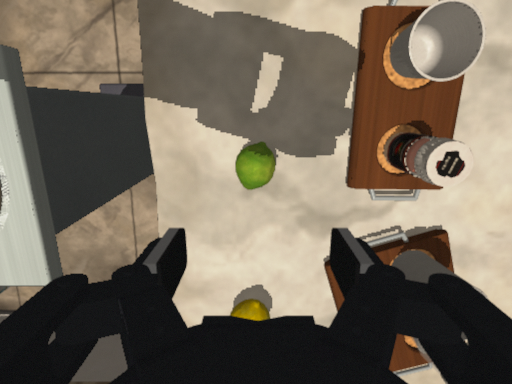

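move_arm(targets=[[[0.85,0.15,-0.027,0,0.12,0,0],[0.85,0.25,0,0,0.12,0,0],[0.85,0.28,0,0,0,0,0],[0.85,0.15,0,0,0,0,0],[0.85,0,0,0,0,0,0]]])

```text
time_s: 24.8
eef_pos: [440.8, 22.2, 60.7]
ee_rot: [-0.432, -0.558, -0.435, 0.56]
force: [-0.0, 0.2, -0.1]
grip_width: 0.849
```

```bash
python3 - <<'E'
from h import *
wlook('w19.png',['lime_center'])
plan((442.8,22.2,12),op=0.85,yaw=-104.2)
E
```

```text
lime_center 0.74 [261.3 196.2] [442.6  21.9] bbox err [-0.4 -0.2] [-15.8  13.8]
t 24.9 at [443.   21.7  63.7] yaw err [0.2 0.  0. ] grip 0.85 F [-0.1 -1.1  0.8] q [-0.22  0.3   1.9   0.    0.94  0.04]
[[[0.85,0.17,0,0,0,0,0],[0.85,0.175,-0.003,-0.003,-0.004,0,-0.001]]]
end [442.7  22.3  11.9]
```

View pics/w19.png

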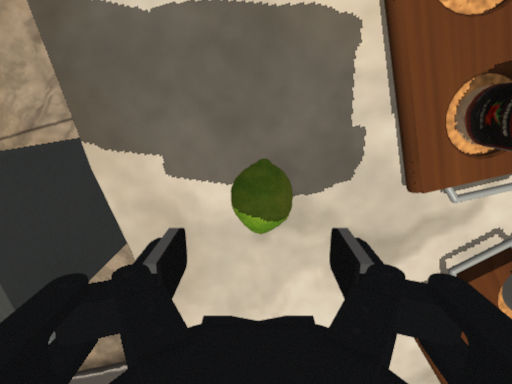

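Well aligned. Descend and grip.

move_arm(targets=[[[0.85,0.15,0,-0.003,0,0,0],[0.85,0.12,0,0,0,0,0],[0.85,0.075,0,0,0,0,0],[0.85,0,0,0,0,0,0]]])

```text
time_s: 25.3
eef_pos: [442.7, 22.3, 11.3]
ee_rot: [-0.433, -0.559, -0.433, 0.559]
force: [-0.4, -0.8, 0.3]
grip_width: 0.848
```

move_arm(targets=[[[0.3,0,0,0,0,0,0],[0.3,0,0,0,0,0,0],[0.3,0,0,0,0,0,0],[0.3,0,0,0,0,0,0],[0.3,0,0,0,0,0,0]]], force=25)

```text
time_s: 25.8
eef_pos: [442.7, 22.3, 11.4]
ee_rot: [0.433, 0.559, 0.433, -0.559]
force: [0.5, -0.2, -0.3]
grip_width: 0.299
```

```bash
python3 - <<'E'
from h import *
save('wrist','w20.png')
plan((443,22,90),(605,-195.7,90),op=0.3,yaw=-104.2)
E
```

```text
t 25.9 at [442.7  22.3  11.3] yaw err [0.2 0.  0. ] grip 0.30 F [-0.4 -0.   0. ] q [-0.22  0.39  1.94 -0.    0.8   0.04]
[[[0.3,-0.26,0,0,0,0,0],[0.3,-0.264,0.003,0.001,-0.004,0,0],[0.3,0,0.23,0.19,0,0,0],[0.3,0,0.23,0.19,0,0,0],[0.3,0,0.24,0.19,0,0,0]]]
[[[0.3,0,0.23,0.19,0,0,0],[0.3,0,0.24,0.19,0,0,0],[0.3,0,0.232,0.193,0,0,0]]]
end [ 605.  -195.7   90. ]
```

View pics/w20.png

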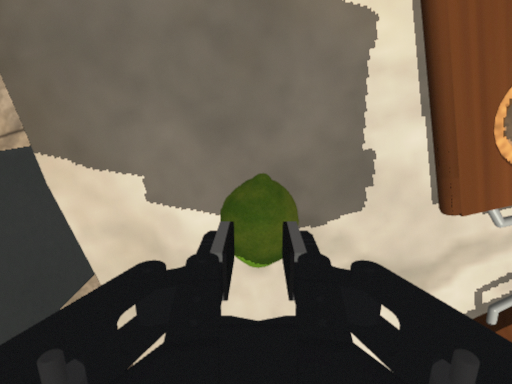

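```bash
python3 - <<'E'
from h import *
im=save('scene','s20.png')
p=ctrl.sense()['eef_pos'];print(proj('scene',np.array([p,p+[0,0,19],p+[0,0,40],p+[0,0,73]])).round(1), proj('scene',np.array([[442.7,22.3,0]])))
im=cv2.imread('pics/s20.png')
cv2.imwrite('pics/s20z.png',cv2.resize(im[120:220,180:300],None,fx=6.5,fy=6,interpolation=cv2.INTER_CUBIC))
im=cv2.imread('pics/w20.png');cv2.imwrite('pics/w20z.png',cv2.resize(im[160:330,170:350],None,fx=4,fy=3.5,interpolation=cv2.INTER_CUBIC))
E
```

```text
[[238.7 191.2]
 [238.5 186.8]
 [238.4 181.9]
 [238.  173.8]] [[238.82602918 193.7036623 ]]
```

View pics/s20z.png

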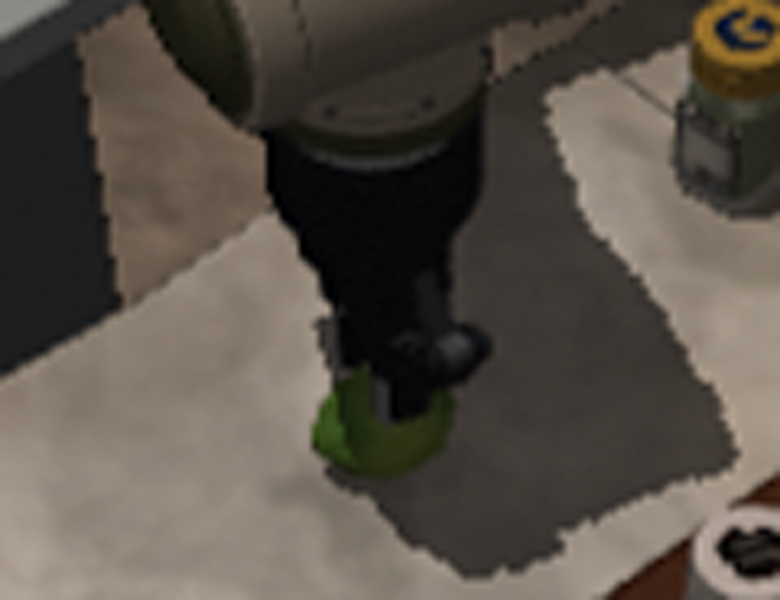

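View pics/w20z.png

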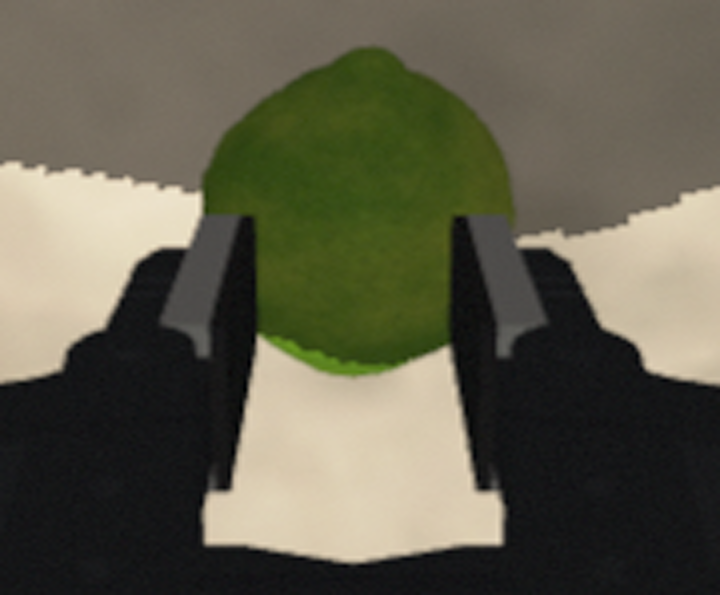

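move_arm(targets=[[[0.85,0,0,0,0,0,0],[0.85,0,0,0,0,0,0],[0.85,0,0,0,0,0,0],[0.85,0,0,0,0,0,0]]])

```text
time_s: 26.3
eef_pos: [442.6, 22.3, 11.2]
ee_rot: [-0.433, -0.559, -0.433, 0.559]
force: [-0.2, -0.3, -0.3]
grip_width: 0.851
```

```bash
python3 - <<'E'
from h import *
wlook('w21.png',['lime_center']);wlook('w21.png',['lime_center'])
plan((442.8,22,-20),op=.85,yaw=-104.2)
E
```

```text
lime_center 0.85 [259.1 220.9] [442.7  22. ] bbox err [-0.6 -0.5] [-17.7  13.3]
lime_center 0.81 [259.  220.8] [442.7  22.1] bbox err [-0.5 -1.3] [-19.7  13.3]
t 26.5 at [442.6  22.3  11.2] yaw err [ 0.2 -0.  -0. ] grip 0.85 F [ 0.5 -0.1  0.6] q [-0.22  0.39  1.94 -0.    0.8   0.04]
[[[0.85,0.208,0.002,0.001,-0.004,0,0]]]
end [442.9  22.1 -20. ]
```

View pics/w21.png

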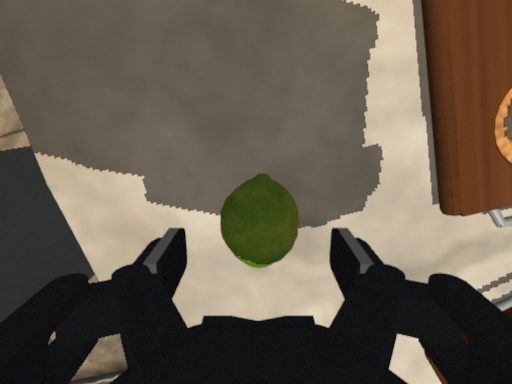

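move_arm(targets=[[[0.85,0.05,0,0,0,0,0],[0.85,0.05,0,0,0,0,0],[0.85,0,0,0,0,0,0]]])

```text
time_s: 26.8
eef_pos: [441.8, 22.4, -5.0]
ee_rot: [-0.433, -0.558, -0.434, 0.559]
force: [0.3, -1.2, -0.3]
grip_width: 0.852
```

```bash
python3 - <<'E'
from h import *
im=save('scene','s22.png');print(ctrl.sense()['force'],ctrl.sense()['eef_pos'])
im=cv2.imread('pics/s22.png')
cv2.imwrite('pics/s22z.png',cv2.resize(im[120:220,180:300],None,fx=6.5,fy=6,interpolation=cv2.INTER_CUBIC))
E
```

```text
[-0.94938976  0.35708155  0.55460375] [442.14721188  22.35451369  -4.47999827]
```

View pics/s22z.png

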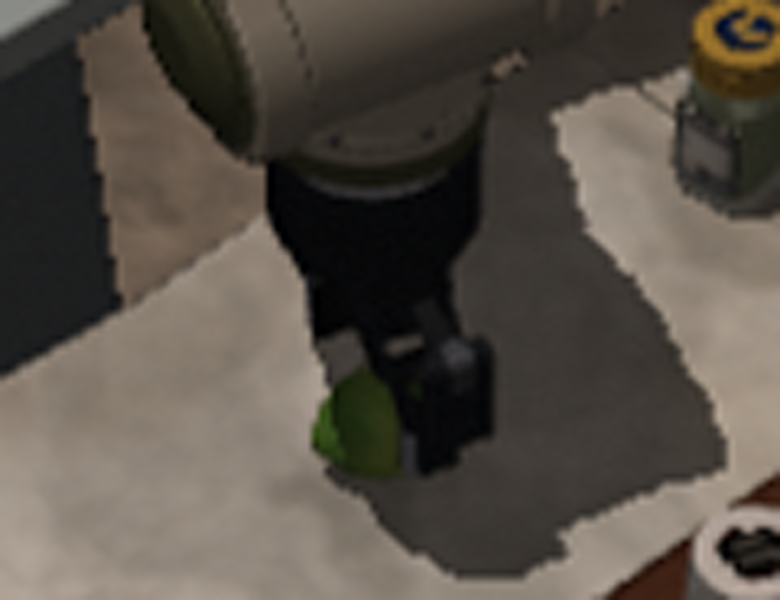

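```bash
python3 - <<'E'
from h import *
for d in(36,45):
  for z in(0,15,30,45): 
    q=np.array([442.3+d*.969+.246*11*k if 0 else 442.3+d*.969,22.3-d*.246,z]); print(d,z,[ (proj('scene',(q+np.array([.246*k,.969*k,0]))[None])[0]).round(1) for k in(-11,11)])
E
```

```text
36 0 [array([241.2, 205.7]), array([249. , 202.4])]
36 15 [array([241.1, 202.4]), array([249., 199.])]
36 30 [array([241., 199.]), array([249. , 195.6])]
36 45 [array([240.9, 195.6]), array([248.9, 192.2])]
45 0 [array([242.8, 208.4]), array([250.6, 205. ])]
45 15 [array([242.7, 205.1]), array([250.6, 201.7])]
45 30 [array([242.7, 201.7]), array([250.6, 198.3])]
45 45 [array([242.6, 198.3]), array([250.6, 194.8])]
```

move_arm(targets=[[[0.85,0.05,0,0,0,0,0],[0.85,0.04,0,0,0,0,0],[0.85,0.02,0,0,0,0,0],[0.85,0,0,0,0,0,0]]])

```text
time_s: 27.25
eef_pos: [442.3, 22.3, -20.8]
ee_rot: [-0.433, -0.559, -0.434, 0.559]
force: [-1.1, -0.1, 0.1]
grip_width: 0.851
```

move_arm(targets=[[[0.3,0,0,0,0,0,0],[0.3,0,0,0,0,0,0],[0.3,0,0,0,0,0,0],[0.3,0,0,0,0,0,0],[0.3,0,0,0,0,0,0]]])

```text
time_s: 27.75
eef_pos: [442.9, 22.2, -19.8]
ee_rot: [0.434, 0.559, 0.433, -0.559]
force: [-2.7, 1.0, 5.8]
grip_width: 0.53
```

```bash
python3 - <<'E'
from h import *
plan((443,22,62),(605,-195.7,62),op=0.3,yaw=-104.2)
E
```

```text
t 27.8 at [442.9  22.2 -19.8] yaw err [0.2 0.  0. ] grip 0.53 F [-2.7  1.   5.8] q [-0.22  0.46  1.96 -0.    0.72  0.04]
[[[0.3,-0.27,0,0,0,0,0],[0.3,-0.275,0.001,0.001,-0.004,0,-0.001],[0.3,0,0.23,0.19,0,0,0],[0.3,0,0.23,0.19,0,0,0],[0.3,0,0.24,0.19,0,0,0]]]
[[[0.3,0,0.23,0.19,0,0,0],[0.3,0,0.24,0.19,0,0,0],[0.3,-0.001,0.233,0.193,0,0,0]]]
end [ 605.  -195.7   62. ]
```

move_arm(targets=[[[0.75,0,0,0,0,0,0],[0.75,0,0,0,0,0,0],[0.75,0.04,0,0,0,0,0],[0.75,0.03,0,0,0,0,0],[0.75,0,0,0,0,0,0]]])

```text
time_s: 28.25
eef_pos: [442.1, 22.4, -31.6]
ee_rot: [-0.433, -0.558, -0.434, 0.559]
force: [-0.7, -0.3, -0.2]
grip_width: 0.753
```

move_arm(targets=[[[0.3,0,0,0,0,0,0],[0.3,0,0,0,0,0,0],[0.3,0,0,0,0,0,0],[0.3,0,0,0,0,0,0],[0.3,0,0,0,0,0,0]]])

```text
time_s: 28.75
eef_pos: [442.8, 22.2, -30.6]
ee_rot: [0.433, 0.559, 0.433, -0.559]
force: [-0.1, -0.3, 4.2]
grip_width: 0.53
```

move_arm(targets=[[[0.3,-0.1,0,0,0,0,0],[0.3,-0.2,0,0,0,0,0],[0.3,-0.25,0,0,0,0,0],[0.3,0,0,0,0,0,0]]])

```text
time_s: 29.15
eef_pos: [445.0, 21.9, 55.2]
ee_rot: [0.435, 0.56, 0.431, -0.557]
force: [-0.4, -0.0, -1.3]
grip_width: 0.532
```

```bash
python3 - <<'E'
from h import *
save('wrist','w23.png');
plan((443,22,62),(605,-195.7,62),op=0.3,yaw=-115)
E
```

```text
t 29.2 at [443.7  22.1  53.1] yaw err [-10.6   0.    0.2] grip 0.53 F [-0.4 -0.5 -0.8] q [-0.22  0.32  1.91  0.    0.91  0.04]
[[[0.3,-0.03,0,0,0.09,0,0],[0.3,-0.029,-0.004,0.002,0.086,-0.001,-0.004],[0.3,0,0.27,0.14,0,0,0],[0.3,0,0.26,0.14,0,0,0],[0.3,0,0.27,0.14,0,0,0]]]
[[[0.3,0,0.26,0.15,0,0,0],[0.3,0,0.27,0.14,0,0,0],[0.3,-0.001,0.262,0.15,0,0,0]]]
end [ 605.  -195.8   62.1]
```

View pics/w23.png

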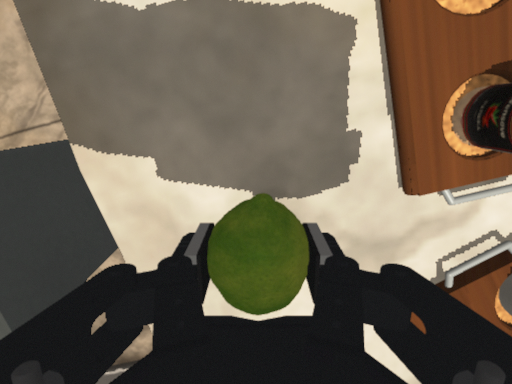

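move_arm(targets=[[[0.3,-0.03,0,0,0.09,0,0],[0.3,-0.03,0,0,0.09,0,0],[0.3,0,0.26,0.14,0,0,0],[0.3,0,0.26,0.14,0,0,0],[0.3,0,0.26,0.14,0,0,0]]])

```text
time_s: 29.7
eef_pos: [521.8, -85.6, 59.2]
ee_rot: [-0.378, -0.597, -0.38, 0.597]
force: [0.2, 0.6, 0.4]
grip_width: 0.53
```

move_arm(targets=[[[0.3,0,0.26,0.14,0,0,0],[0.3,0,0.26,0.14,0,0,0],[0.3,0,0.21,0.12,0,0,0],[0.3,0,0,0,0,0,0],[0.3,0,0,0,0,0,0]]])

```text
time_s: 30.2
eef_pos: [594.2, -185.3, 58.5]
ee_rot: [-0.377, -0.597, -0.38, 0.598]
force: [0.2, -0.5, -1.4]
grip_width: 0.531
```

```bash
python3 - <<'E'
from h import *
for i in range(2): print(ctrl.sense()['eef_pos']);save('wrist','w24.png')
plan((605,-195.7,20),op=0.3,yaw=-115)
E
```

```text
[ 594.23789602 -185.34687762   58.53514269]
[ 594.15634466 -184.62081495   59.07218623]
t 30.3 at [ 594.3 -184.4   59.6] yaw err [ 0.2  0.  -0.1] grip 0.53 F [-0.6  0.2 -1.1] q [-0.49  0.65  1.35  0.    1.15 -0.05]
[[[0.3,0.264,0.097,0.038,-0.003,0,0.002]]]
end [ 605.  -195.7   20. ]
```

View pics/w24.png

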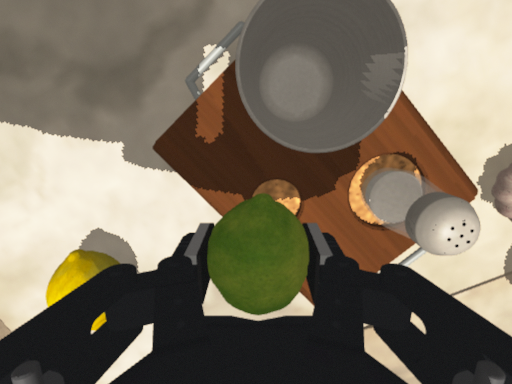

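```bash
python3 - <<'E'
from h import *
W=wpose();e=ctrl.sense()['eef_pos']
print(wback([[252,202],[300,202],[277,180]],20,W).round(1)); n='lime_center'
z=wback([[258.5,254]],e[2]+30.6+24,W);print(z,e)
k=ctrl.cut_out(n,'wrist')
for q in k[:1]:
  r,c=np.nonzero(q['pixels']);print(q['confidence'],c.min(),c.max(),r.min(),r.max())
E
```

```text
[[ 587.2 -187.3   20. ]
 [ 621.5 -203.5   20. ]
 [ 612.4 -179.4   20. ]]
[[ 594.05910549 -184.95492631  114.24265571]] [ 594.30862239 -184.37289762   59.64265571]
0.58 207 308 193 314
```

```bash
python3 - <<'E'
from h import *
plan((604.7,-195.2,20),op=0.3,yaw=-115)
E
```

```text
t 30.4 at [ 594.5 -184.4   60.1] yaw err [ 0.2  0.  -0.1] grip 0.53 F [-0.1 -0.4 -0.4] q [-0.49  0.65  1.35  0.    1.15 -0.05]
[[[0.3,0.267,0.093,0.036,-0.003,0,0.001]]]
end [ 604.8 -195.2   20. ]
```

move_arm(targets=[[[0.3,0.1,0.093,0.036,0,0,0],[0.3,0.1,0,0,0,0,0],[0.3,0.07,0,0,0,0,0],[0.3,0,0,0,0,0,0],[0.3,0,0,0,0,0,0]]])

```text
time_s: 30.85
eef_pos: [605.3, -195.9, 20.3]
ee_rot: [-0.379, -0.597, -0.379, 0.597]
force: [-0.5, -0.4, -0.6]
grip_width: 0.53
```

```bash
python3 - <<'E'
from h import *
for i in range(2): print(ctrl.sense()['eef_pos']);save('wrist','w25.png')
plan((604.7,-195.2,-20),op=0.3,yaw=-115)
W=wpose();print(wproj(np.r_[ring(20,20)+[604.5,-195.5,0]][::8],W).round(0).tolist())
E
```

```text
[ 605.26475179 -195.89027496   20.32156374]
[ 605.56477832 -196.11461886   20.75772669]
t 30.9 at [ 605.7 -196.3   21. ] yaw err [ 0.2 -0.   0.1] grip 0.53 F [-0.6  0.4 -0.7] q [-0.5   0.72  1.33 -0.    1.09 -0.06]
[[[0.3,0.273,-0.009,-0.004,-0.003,0,-0.001]]]
end [ 604.8 -195.2  -20. ]
[[284.0, 200.0], [265.0, 184.0], [239.0, 187.0], [226.0, 208.0], [234.0, 230.0], [256.0, 240.0], [279.0, 231.0], [287.0, 208.0]]
```

View pics/w25.png

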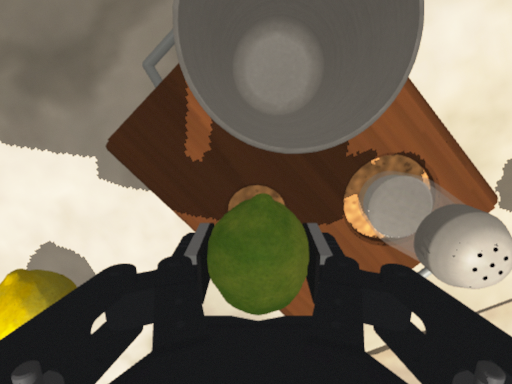

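move_arm(targets=[[[0.3,0.1,-0.006,-0.004,0,0,0],[0.3,0.09,0,0,0,0,0],[0.3,0.05,0,0,0,0,0],[0.3,0.02,0,0,0,0,0],[0.3,0,0,0,0,0,0]]])

```text
time_s: 31.45
eef_pos: [605.2, -196.6, -17.3]
ee_rot: [-0.379, -0.597, -0.378, 0.597]
force: [-7.6, -2.1, 17.3]
grip_width: 0.53
```

```bash
python3 - <<'E'
from h import *
save('wrist','w26.png')
plan((604.7,-195.2,-20),op=0.3,yaw=-115)
im=save('scene','s26.png')
im=cv2.imread('pics/s26.png');cv2.imwrite('pics/s26z.png',cv2.resize(im[200:360,160:310],None,fx=4,fy=3.7,interpolation=cv2.INTER_CUBIC))
E
```

```text
t 31.5 at [ 605.2 -196.6  -17.3] yaw err [ 0.2 -0.1  0.1] grip 0.53 F [-6.4 -1.3 17.6] q [-0.5   0.77  1.35 -0.    1.02 -0.06]
[[[0.3,0.018,-0.007,-0.007,-0.004,0.001,-0.002]]]
end [ 604.7 -195.2  -20. ]
```

View pics/s26z.png

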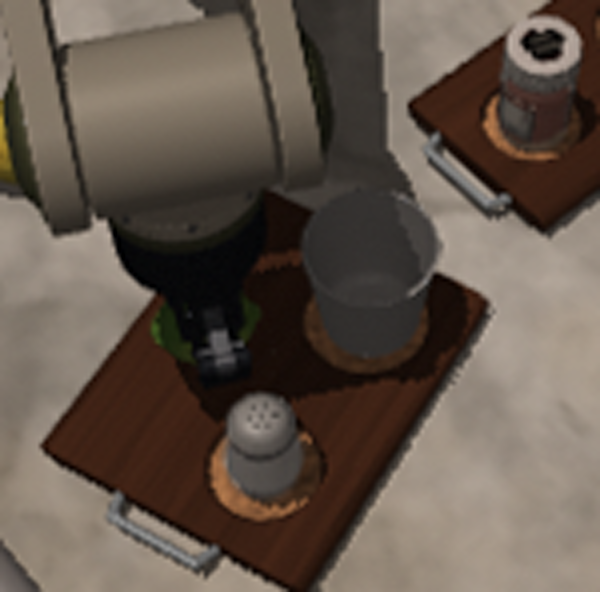

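move_arm(targets=[[[0.3,-0.015,0,0,0,0,0],[0.3,0,0,0,0,0,0]]])

```text
time_s: 31.75
eef_pos: [605.2, -196.3, -16.2]
ee_rot: [-0.379, -0.597, -0.378, 0.597]
force: [-2.5, -3.7, 7.2]
grip_width: 0.529
```

move_arm(targets=[[[0.56,0,0,0,0,0,0],[0.6,0,0,0,0,0,0],[0.65,0,0,0,0,0,0],[0.7,0,0,0,0,0,0],[0.7,0,0,0,0,0,0]]])

```text
time_s: 32.25
eef_pos: [604.8, -195.2, -16.8]
ee_rot: [-0.379, -0.597, -0.379, 0.597]
force: [0.7, 0.3, -0.8]
grip_width: 0.697
```

```bash
python3 - <<'E'
from h import *
save('wrist','w27.png');print(ctrl.sense())
E
```

```text
{'time_s': 32.3, 'joints': array([-4.96400133e-01,  7.72919341e-01,  1.34793360e+00,  4.91126461e-05,
        1.02104944e+00, -5.62781150e-02]), 'dq': array([-0.00105578, -0.00292931,  0.00014279, -0.00172777,  0.00074238,
        0.00060619]), 'tau': array([ 1.67784275e-02, -5.64151382e+01, -2.19278562e+01,  1.76164751e-03,
        1.75110225e-03, -6.06111939e-05]), 'eef_pos': array([ 604.82065537, -195.31573604,  -16.73695247]), 'ee_rot': array([-0.37868698, -0.59705106, -0.37889265,  0.59713194]), 'force': array([-0.60866551,  0.17812381,  0.46900304]), 'wrist_torque': array([-0.03897274,  0.00857226,  0.04332352]), 'grip_width': 0.699323359954422}
```

View pics/w27.png

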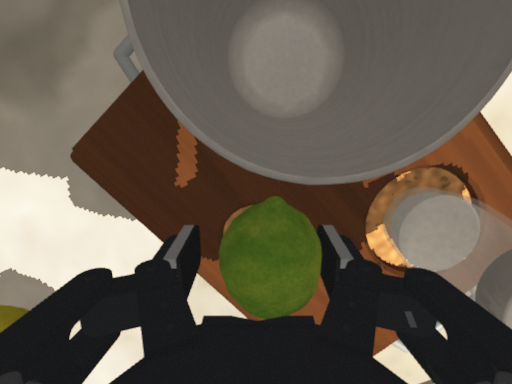

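move_arm(targets=[[[0.72,0,0.025,0,0,0,0],[0.75,0,0,0,0,0,0],[0.75,-0.05,0,0,0,0,0],[0.75,-0.1,0,0,0,0,0],[0.75,-0.2,0,0,0,0,0]]])

```text
time_s: 32.8
eef_pos: [607.4, -196.5, 35.9]
ee_rot: [-0.378, -0.597, -0.38, 0.598]
force: [0.3, 0.1, -0.4]
grip_width: 0.75
```

move_arm(targets=[[[0.75,-0.3,0,0,0,0,0],[0.75,-0.3,0,0,0,0,0],[0.75,-0.3,0,0,0,0,0],[0.75,-0.2,-0.1,0,0,0,0],[0.75,0,0,0,0,0,0]]])

```text
time_s: 33.3
eef_pos: [595.5, -190.8, 207.7]
ee_rot: [0.382, 0.599, 0.376, -0.595]
force: [0.2, -0.1, 0.9]
grip_width: 0.753
```

```bash
python3 - <<'E'
from h import *
for i in range(2):
  W=wpose();save('wrist','w28.png')
for k in ctrl.cut_out('lime_center','wrist')[:1]:
  c=maskc(k['pixels']);f=least_squares(lambda p:cen(wproj(M['lime_center']+[p[0],p[1],10],W))-c,[600,-200],diff_step=1e-3,x_scale=10).x;print(k['confidence'],c,f)
print(ctrl.sense()['eef_pos'])
E
```

```text
0.87 [270.41151386 165.92537313] [ 607.96071293 -199.81630855]
[ 594.43298374 -190.49714509  200.76243957]
```

View pics/w28.png

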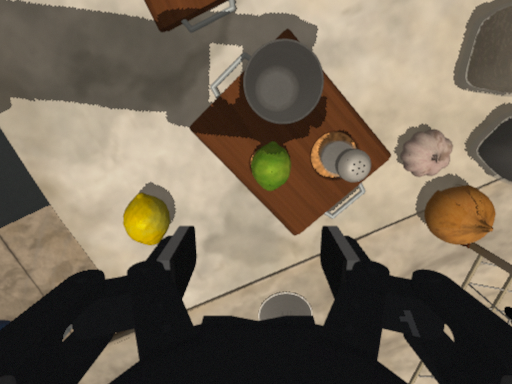

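move_arm(targets=[[[0.75,0,-0.25,-0.1,0,0,0],[0.75,0,-0.25,-0.1,0,0,0],[0.75,0,-0.2,-0.1,0,0,0],[0.75,0,0,0,0,0,0],[0.75,0,0,0,0,0,0]]])

```text
time_s: 33.95
eef_pos: [518.8, -105.0, 200.4]
ee_rot: [-0.379, -0.597, -0.379, 0.597]
force: [1.4, -0.2, 0.0]
grip_width: 0.752
```

```bash
python3 m2.py e lime_center=10 lemon_center=0 yellow_jar_center=0 tall_glass_center=12 shaker_center=12 spice_jar_center=12 short_cup_center=12
python3 - <<'E'
from h import *
for i in range(2):
  W=wpose();save('wrist','w29.png')
for k in ctrl.cut_out('lime_center','wrist')[:1]:
  c=maskc(k['pixels']);f=least_squares(lambda p:cen(wproj(M['lime_center']+[p[0],p[1],10],W))-c,[600,-200],diff_step=1e-3,x_scale=10).x;print(k['confidence'],c,f)
im=cv2.imread('pics/sc_e.png');cv2.imwrite('pics/sz5.png',cv2.resize(im[160:360,150:360],None,fx=3.5,fy=3,interpolation=cv2.INTER_CUBIC))
E
```

```text
lime_center scene 0.65 [ 609.8 -199.7] bbox err [ 0.2 -0. ] [ 3.4 -1.5]
lemon_center scene 0.80 [ 438.1 -197.9] bbox err [-0.   0.1] [ 2.7 -1.5]
lemon_center top 0.81 [ 430.1 -200.5] bbox err [-0.3 -0.9] [ 0.7 -6.1]
yellow_jar_center scene 0.63 [427.9 226.9] bbox err [-0.4  0. ] [0.6 0. ]
yellow_jar_center top 0.77 [422.6 231.8] bbox err [-0.2  0. ] [ 0.  -0.1]
tall_glass_center scene 0.71 [ 656.7 -122.3] bbox err [-0.5 -0.3] [ 0.  -0.1]
tall_glass_center top 0.17 [ 421.2 -189.3] bbox err [-0.5 -0. ] [-7.9 -6.8]
shaker_center scene 0.77 [ 690.7 -227.2] bbox err [0.6 0. ] [-3.2 -5.4]
spice_jar_center scene 0.76 [621.1  38.7] bbox err [-0.1 -0. ] [ 0.2 -2.6]
spice_jar_center top 0.60 [618.3  40.7] bbox err [ 0.3 -0.1] [-0.5 -1. ]
short_cup_center scene 0.68 [622.6 144.8] bbox err [ 0.  -0.4] [-0.6 -1.1]
short_cup_center top 0.71 [618.2 148.9] bbox err [ 0.3 -0.1] [-0.4 -1.1]
0.7 [356.98954704 202.3087108 ] [ 609.39229612 -200.88859218]
```

View pics/sz5.png

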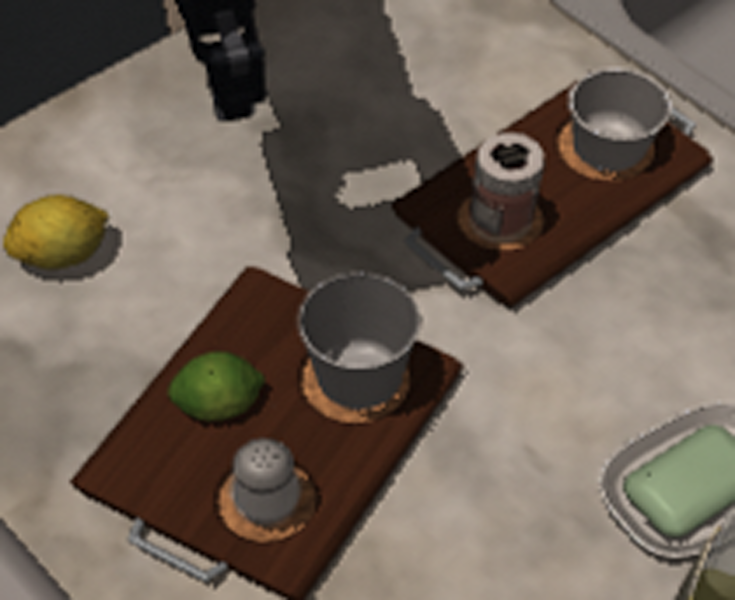

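View pics/w29.png

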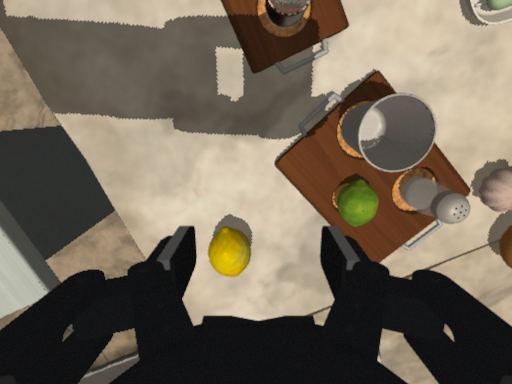

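```bash
python3 - <<'E'
from h import *
W=wpose();im=cv2.imread('pics/w29.png')
big=cv2.resize(im[120:270,270:480],None,fx=3.8,fy=3.8,interpolation=cv2.INTER_CUBIC)
o=np.array([644.5,-183.3]);th=np.radians(17.7);x=np.array([np.cos(th),np.sin(th)]);y=np.array([-x[1],x[0]])
for a,b,r in((28,55,35),(28,-50,30),(-42,2,20)):
  c=o+a*x+b*y;print(c)
  p=wproj(ring(r,20)+[c[0],c[1],0],W);cv2.polylines(big,[((p-[270,120]+.5)*3.8).astype(int)],True,(255,0,0),1)
c=np.array([(83,100),(83,-100),(-83,-100),(-83,100)]);P=np.c_[o+c[:,:1]*x+c[:,1:]*y,np.full(4,20.)]
p=wproj(P,W);cv2.polylines(big,[((p-[270,120]+.5)*3.8).astype(int)],True,(255,255,0),1)
cv2.imwrite('pics/ov.png',big)
E
```

```text
[ 654.45270312 -122.39069283]
[ 686.37617452 -222.42014836]
[ 603.88015167 -194.1640656 ]
```

View pics/ov.png

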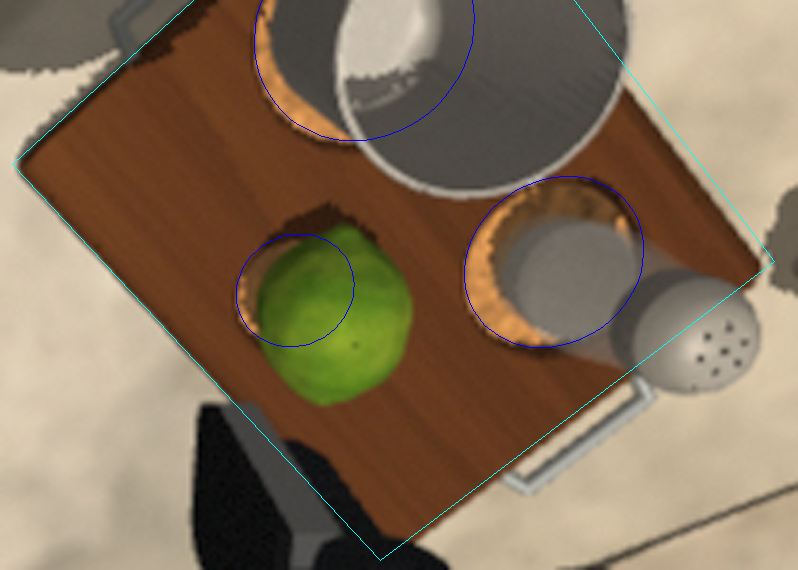

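```bash
python3 - <<'E'
from h import *
np.set_printoptions(precision=1,suppress=True)
W=wpose();n='lime_center'
ctrl.capture('scene');ctrl.capture('wrist');ctrl.capture('top')
th=np.radians(17.7);x=np.array([np.cos(th),np.sin(th)]);y=np.array([-x[1],x[0]]);B=np.c_[x,y]
for cam,h in(('scene',[606.6,-198]),('wrist',[603.9,-194.2]),('top',[603.7,-194.8])):
  ks=ctrl.cut_out(n,cam)[:1]
  for k in ks:
    c=maskc(k['pixels']);print(cam,k['confidence'],c)
    for z in(0,5,10,15,20):
      pf=(lambda P:wproj(P,W)) if cam=='wrist' else (lambda P:proj(cam,P))
      f=least_squares(lambda p:cen(pf(M[n]+[p[0],p[1],z]))-c,[600,-200],diff_step=1e-3,x_scale=10).x
      print(z,f,'board',(f-h)@B+[-42,2])
im=cv2.imread('pics/tp_e.png');cv2.imwrite('pics/tz5.png',cv2.resize(im[100:230,280:400],None,fx=5,fy=4.5,interpolation=cv2.INTER_CUBIC))
E
```

```text
scene 0.8 [211.5 288.8]
0 [ 606.8 -197.6] board [-41.7   2.3]
5 [ 608.7 -198.7] board [-40.2   0.7]
10 [ 610.6 -199.8] board [-38.7  -0.9]
15 [ 612.5 -200.9] board [-37.3  -2.6]
20 [ 614.4 -202. ] board [-35.8  -4.2]
wrist 0.75 [356.9 202.2]
0 [ 611.1 -205.3] board [-38.5 -10.8]
5 [ 610.2 -203. ] board [-38.7  -8.3]
10 [ 609.3 -200.8] board [-38.8  -5.9]
15 [ 608.4 -198.5] board [-39.   -3.5]
20 [ 607.5 -196.3] board [-39.2  -1. ]
```

View pics/tz5.png

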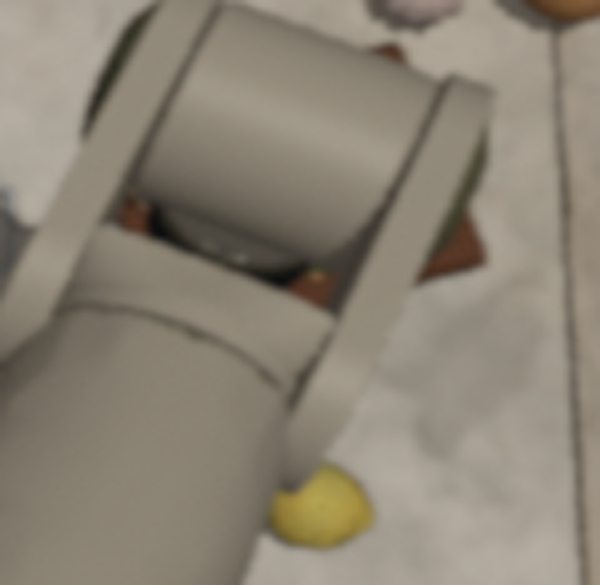

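```bash
python3 - <<'E'
from h import *
plan((380,150,220),op=0.75,yaw=-115)
E
```

```text
t 35.2 at [ 518.9 -105.2  201. ] yaw err [ 0.2 -0.  -0. ] grip 0.75 F [-0.3 -0.2  0.4] q [-0.42  0.32  1.48 -0.    1.35  0.02]
[[[0.75,-0.02,-0.22,-0.16,0,0,0],[0.75,-0.02,-0.22,-0.16,0,0,0],[0.75,-0.02,-0.22,-0.16,0,0,0],[0.75,-0.02,-0.23,-0.17,0,0,0],[0.75,-0.02,-0.22,-0.16,0,0,0]]]
[[[0.75,-0.01,-0.23,-0.17,0,0,0],[0.75,-0.017,-0.222,-0.164,-0.004,0,0]]]
end [380.  149.9 220. ]
```

move_arm(targets=[[[0.75,-0.02,-0.22,-0.16,0,0,0],[0.75,-0.02,-0.22,-0.16,0,0,0],[0.75,-0.02,-0.22,-0.16,0,0,0],[0.75,-0.02,-0.22,-0.16,0,0,0],[0.75,-0.02,-0.22,-0.16,0,0,0]]])

```text
time_s: 35.7
eef_pos: [419.8, 74.9, 216.2]
ee_rot: [0.379, 0.597, 0.379, -0.597]
force: [0.9, 1.3, 0.0]
grip_width: 0.747
```

```bash
python3 - <<'E'
from h import *
np.set_printoptions(precision=1,suppress=True)
save('top','tp_f.png');save('scene','sc_f.png')
im=cv2.imread('pics/tp_f.png');hsv=cv2.cvtColor(im,cv2.COLOR_BGR2HSV)
g=(hsv[...,0]>33)&(hsv[...,0]<60)&(hsv[...,1]>100);g[:120]=0;g[190:]=0;g[:,:310]=0;g[:,370:]=0
c=maskc(g);r,cc=np.nonzero(g);print(c,g.sum(),np.cov(cc,r))
th=np.radians(17.7);x=np.array([np.cos(th),np.sin(th)]);y=np.array([-x[1],x[0]]);B=np.c_[x,y]
for z in(5,10,15,20):
  f=least_squares(lambda p:cen(proj('top',M['lime_center']+[p[0],p[1],z]))-c,[600,-200],diff_step=1e-3,x_scale=10).x
  print(z,f,(f-[603.7,-194.8])@B+[-42,2])
for n in('tall_glass_center','shaker_center','spice_jar_center','short_cup_center'):
  for k in ctrl.cut_out(n,'top')[:1]:
    q=maskc(k['pixels']);print(n,k['confidence'],least_squares(lambda p:cen(proj('top',M[n]+[p[0],p[1],12]))-q,[600,-200],diff_step=1e-3,x_scale=10).x)
cv2.imwrite('pics/tz6.png',cv2.resize(im[100:230,200:400],None,fx=4,fy=4,interpolation=cv2.INTER_CUBIC))
E
```

```text
[342.8 151.7] 227 [[22.   2.6]
 [ 2.6 15.3]]
5 [ 611.7 -200.1] [-36.   -5.5]
10 [ 610.3 -199.2] [-37.   -4.2]
15 [ 608.9 -198.2] [-38.1  -2.9]
20 [ 607.4 -197.3] [-39.2  -1.5]
tall_glass_center 0.65 [ 652.1 -119.8]
shaker_center 0.48 [ 688.9 -223.4]
spice_jar_center 0.61 [619.9  42.2]
short_cup_center 0.55 [620.1 149.7]
```

View pics/tz6.png

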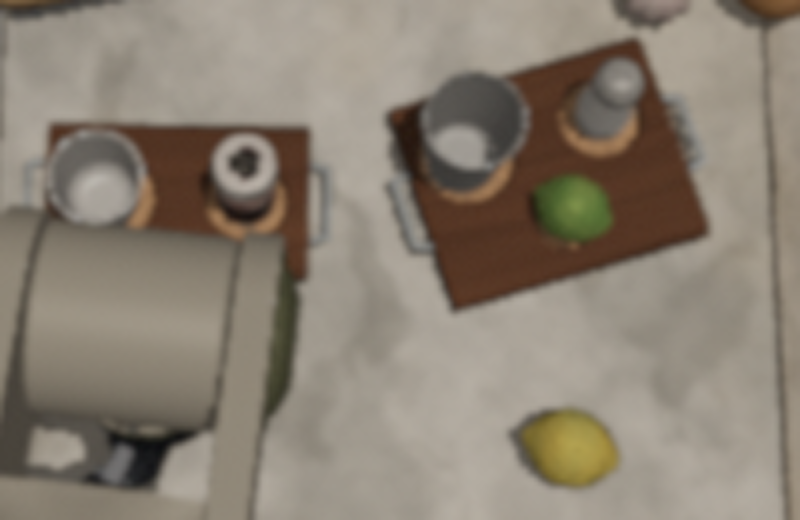

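```bash
python3 - <<'E'
from h import *
s=ctrl.sense();print(s['time_s'],s['force'],s['eef_pos']);print(ctrl.finish_job())
E
```

```text
36.0 [ 0.34183539 -0.89967066 -0.15820388] [421.18393693  73.03470429 215.84720834]
the job is handed in; nothing more can be done
None
```

I placed all five items and handed the job in at 36 s of the 122 s allowed. No verdict came back, so what follows rests on my last camera checks.

- **Glass, shaker, cup and white-capped jar:** all four stand upright in their recesses. The scene and overhead cameras put each within about 5 mm of its recess centre (limit 12 mm).
- **Glass:** on the first try its foot caught the recess edge at about 12 N. I lifted it, shifted it about 5 mm and reseated it. The later views show it sitting down in the recess.
- **Gripper:** the fingertips turned out to be about 40–45 mm short of the stated tip point. As a result the shaker was held by its cap. My first attempt on the lime closed above it without touching it, so I went lower and gripped it again.
- **Lime:** it rests in its hollow about 6 mm off centre (board x about -38 mm, y about -3 mm), within limits.
    - Its centre is about 38–39 mm above the worktop, close to the 40 mm limit.
    - The cameras agree with each other only if it sits about that high, not the nominal 34 mm. A rough calculation suggests an oval lime would settle there.
    - It did not shift noticeably between the last views, so I left it.
- **Lemon and yellow-capped jar:** no significant movement. The scene camera shows both within about 1.5 mm of their starting positions. The overhead camera put the lemon about 6 mm away in a view the arm partly blocked, still far below 25 mm.

At hand-in the arm was clear of everything, with the tool about 216 mm above the worktop.

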